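# Unstack the day dispensers into their colour bays

### The job

Five medicine day dispensers have come back from the ward in two untidy piles. Take the piles apart and set each dispenser into the bay of its own colour in the grey dispensing tray, fully down, with its name tab through the gap at the bay's front. They hold tablets: never tip one over, neither the one in hand nor those still piled.

Things in the scene. Friction and masses are not known exactly. Their poses are not given: they have to be found in the camera images.
- dispenser_red: red day dispenser: loose box 110x42x34 mm (x,y,z), white base, red lid of 4 fixed flaps, flat top, about 90 g. Name tab 26 wide, z 2-14 mm, juts 11 mm from its -x end (tip at x -66). Origin: centre of the underside; x along the length away from the tab, z up. Grip across the 42 mm, upper 25 mm only while it lies on another. Starts lowest in a pile, on the bench.
- dispenser_yellow: yellow day dispenser: loose box 110x42x34 mm (x,y,z), white base, yellow lid of 4 fixed flaps, flat top, about 90 g. Name tab 26 wide, z 2-14 mm, juts 11 mm from its -x end (tip at x -66). Origin: centre of the underside; x along the length away from the tab, z up. Grip across the 42 mm, upper 25 mm only while it lies on another. Starts on the red or the blue one.
- dispenser_green: green day dispenser: loose box 110x42x34 mm (x,y,z), white base, green lid of 4 fixed flaps, flat top, about 90 g. Name tab 26 wide, z 2-14 mm, juts 11 mm from its -x end (tip at x -66). Origin: centre of the underside; x along the length away from the tab, z up. Grip across the 42 mm, upper 25 mm only while it lies on another. Starts on the red or the blue one.
- dispenser_blue: blue day dispenser: loose box 110x42x34 mm (x,y,z), white base, blue lid of 4 fixed flaps, flat top, about 90 g. Name tab 26 wide, z 2-14 mm, juts 11 mm from its -x end (tip at x -66). Origin: centre of the underside; x along the length away from the tab, z up. Grip across the 42 mm, upper 25 mm only while it lies on another. Starts lowest in the other pile, on the bench.
- dispenser_white: white day dispenser: loose box 110x42x34 mm (x,y,z), white base, white lid of 4 fixed flaps, flat top, about 90 g. Name tab 26 wide, z 2-14 mm, juts 11 mm from its -x end (tip at x -66). Origin: centre of the underside; x along the length away from the tab, z up. Grip across the 42 mm, upper 25 mm only while it lies on another. Starts on the yellow one.
- bay_red: fixed red bay in the grey tray, one of 5 side by side 76 mm apart, any order. Origin: centre of its underside; floor 3 mm above it; x to its closed back, -x end has a 39 mm gap for the name tab. Inside 120x52 mm (x,y); walls to 13 mm above the origin, top flared 3 mm outward, absent over the middle 70 mm of both long sides (room for fingers). A dispenser put in reversed will not go down.
- bay_yellow: fixed yellow bay in the grey tray, one of 5 side by side 76 mm apart, any order. Origin: centre of its underside; floor 3 mm above it; x to its closed back, -x end has a 39 mm gap for the name tab. Inside 120x52 mm (x,y); walls to 13 mm above the origin, top flared 3 mm outward, absent over the middle 70 mm of both long sides (room for fingers). A dispenser put in reversed will not go down.
- bay_green: fixed green bay in the grey tray, one of 5 side by side 76 mm apart, any order. Origin: centre of its underside; floor 3 mm above it; x to its closed back, -x end has a 39 mm gap for the name tab. Inside 120x52 mm (x,y); walls to 13 mm above the origin, top flared 3 mm outward, absent over the middle 70 mm of both long sides (room for fingers). A dispenser put in reversed will not go down.
- bay_blue: fixed blue bay in the grey tray, one of 5 side by side 76 mm apart, any order. Origin: centre of its underside; floor 3 mm above it; x to its closed back, -x end has a 39 mm gap for the name tab. Inside 120x52 mm (x,y); walls to 13 mm above the origin, top flared 3 mm outward, absent over the middle 70 mm of both long sides (room for fingers). A dispenser put in reversed will not go down.
- bay_white: fixed white bay in the grey tray, one of 5 side by side 76 mm apart, any order. Origin: centre of its underside; floor 3 mm above it; x to its closed back, -x end has a 39 mm gap for the name tab. Inside 120x52 mm (x,y); walls to 13 mm above the origin, top flared 3 mm outward, absent over the middle 70 mm of both long sides (room for fingers). A dispenser put in reversed will not go down.

How it is judged:
By the outcome, as a careful person would: the job done as asked, in the order asked, and still so for the second after the job is handed in, with the robot touching nothing.
It also fails if it takes over 128 s, if anything falls off the work surface, if the arm or the gripper's body presses on something with over 40 N, if the wrist force passes 120 N, or if a joint passes its speed limit or range.

### The arm

A 6-joint arm with a two-finger parallel gripper is mounted at the origin on a cart in front of the work surface, level with it; the furniture and walls round the work are solid. World frame = base frame: x ahead of the robot, y to its left, z up, the work surface at z = 0. Lengths are in m, angles in rad, forces in N, time in s.
With the tool pointing down it reaches from about 0.425 to 0.95 m from the base axis. Payload 3.5 kg.
Tool frame: the origin (TCP) lies on the centre line of the jaws, within the pads' length; the fingertips stand ahead of it and the grasp point (between the pads) lies 11 mm behind it (tips_ahead is the z of the fingertips in the tool frame, in m); z points along the fingers, y is the direction in which the jaws open and shut (so a half turn about z gives the same grasp; the last joint's range is limited). The gripper opens to 85 mm and grips with 20 to 120 N. Pads are 22 mm wide; open, the fingers measure 114 mm over their backs; the gripper's body (76 mm by 85 mm) begins 54 mm behind the grasp point. The pads swing forward as they close: fully open they stand 13 mm farther back than shut.
Start: joints at [1.11, 0.286, 1.577, -0, 1.279, -0.15], TCP at [0.206, 0.643, 0.239] pointing down, gripper open.
Joint ranges: [-2.77, 2.77], [-0.9, 2.22], [0.21, 2.48], [-1.53, 4.67], [0.24, 2.81], [-2.84, 2.84]. Speed limits (rad/s): [2.79, 2.79, 3.14, 3.14, 3.14, 3.14].

### API

Orientations are given as a unit quaternion [x, y, z, w].
In Python, from plant import * gives the robot as it stands. The module is installed in compiled form; this text tells all that it offers.
- The arm moves only by the tool move_arm, never from a script. Its arguments are lists of equal length, an entry for each row: "linear": the shift along the world's x, y, z in m, a list of three; "twist": the turn, a rotation vector about the world's x, y, z in degrees, a list of three. A call has 1 to 20 rows; each row shifts and turns the pose as measured when the row begins; what a row does not reach is not made up. A row lasts 1/12 s, in which the tool goes at most 41.7 mm and 7.16 degrees, less where a joint would pass 70% of its speed; a pose out of reach is approached as far as the arm can. A call is refused whole if a number of a shift passes 0.0417 or a number of a turn 7.16, either way. A call with a gripper value outside its range is refused whole. "grip" is the opening, from 0 (shut) to 1 (fully open), set as the call begins (left out, the last holds). The fingers move at their own pace and stop on an object; "force" is the grip in N (left out, the last holds). Time passes only in rows, so rows that do not move let the fingers close. It gives the time, the measured TCP pose, the force and the opening at its end, in the units of the state.
- get_state(): the state, without advancing time (a new reading comes with each control period).
- read_camera(name): name is "scene" or "top" or "wrist"; returns a dict with "img" (384x512x3 uint8, blue, green, red), "depth" (384x512 float32, m along the optical axis (not along the pixel's ray), 0 where there is no reading), "fx", "fy", "cx", "cy" (pixels), "dist" ([k1, k2, p1, p2, k3] as OpenCV has them; the pictures are not rectified), "rvec" (rotation vector, rad) and "tvec" (3), from world to camera coordinates, as OpenCV has them. Camera axes: x right, y down, z forward; pixel columns grow to the right and rows downward; lengths in m; the calibration is good to about 2 mm. A picture is of the moment at which its call begins.
- sign_off(): hands the job in, once; it reports no verdict.
The state is a dict: "time": time; "qpos": joint angles; "dq": joint speeds; "joint_efforts": joint torques, N m; "eef_pos": TCP position; "tcp_rot": TCP orientation; "contact_force": force on the tool from outside, world axes, zero at the start; "wrist_torque": the same for the moment, N m; "opening": opening from 0.0 (shut) to 1.0 (fully open).
Only numpy, scipy, OpenCV 4.12 (cv2) and the standard library are available. Lean on these libraries where they do the work, as an engineer would, in place of code of your own. Each camera call takes 0.05 s, during which the arm holds its last target.

## Working session

There is one attempt and no reset: what is moved stays moved. The work goes in short steps, Python scripts to look and compute and a tool call to move; the robot and the scene stay as the last step left them, time stands still between calls to the robot, and variables do not carry over. Pictures are saved under pics/ and viewed, and the job is handed in when it is done.

Besides the shell and the picture viewer there is one more tool, called in YAML: its name, and indented under it one key for each argument. move_arm: Moves the arm, as the interface text tells. Its arguments: {"type":"object","properties":{"linear":{"type":"array","items":{"type":"array","items":{"type":"number"}}},"twist":{"type":"array","items":{"type":"array","items":{"type":"number"}}},"grip":{"type":"number"},"force":{"type":"number"}},"required":["linear","twist"]}

```bash
mkdir -p pics; cat > h.py <<'E'
from plant import *
import numpy as np, cv2
def cam(n):
    c=read_camera(n); K=np.array([[c['fx'],0,c['cx']],[0,c['fy'],c['cy']],[0,0,1.]]); c['K']=K
    c['R']=cv2.Rodrigues(np.array(c['rvec'],float))[0]; c['t']=np.array(c['tvec'],float).reshape(3); return c
def cloud(c):
    h,w=c['depth'].shape; u,v=np.meshgrid(np.arange(w),np.arange(h))
    p=cv2.undistortPoints(np.stack([u,v],-1).reshape(-1,1,2).astype(float),c['K'],np.array(c['dist'],float)).reshape(h,w,2)
    d=c['depth']; P=np.dstack([p[...,0]*d,p[...,1]*d,d]); return (P-c['t'])@c['R'],d>0
E
python3 - <<'E'
from h import *
s=get_state()
for k,v in s.items(): print(k,v)
for n in ['scene','top','wrist']:
    c=cam(n); cv2.imwrite(f'pics/{n}0.png',c['img']); np.savez(f'{n}0.npz',**{k:v for k,v in c.items()})
    print(n,-c['R'].T@c['t'],c['fx'],c['dist'])
E
```

```text
time 0.0
qpos [ 1.10998927e+00  2.87200344e-01  1.57814670e+00 -1.33479658e-05
  1.27859467e+00 -1.49978838e-01]
dq [ 1.24669592e-03  4.53783031e-04 -7.69335176e-04  9.18670146e-06
 -1.63890596e-03  2.37673434e-03]
joint_efforts [-4.88742990e-04 -4.05994141e+01 -2.92622513e+01 -1.89151492e-04
  5.99690553e-03  1.58439082e-05]
eef_pos [0.20612712 0.64210087 0.23794043]
tcp_rot [ 1.54787218e-01  9.87947133e-01 -1.12210385e-03 -3.47050262e-04]
contact_force [ 1.11158978 -0.20099245 -0.23419564]
wrist_torque [0.03907857 0.01060223 0.0054342 ]
opening 1.0022484787308505
scene [ 0.0078329  -0.52085856  0.74254078] 399.37961499124174 [-0.04915773  0.          0.          0.          0.        ]
top [ 4.76414438e-01 -2.39739007e-04  9.23698008e-01] 405.594270115801 [-0.13973495  0.          0.          0.          0.        ]
wrist [0.14392438 0.6621534  0.37211261] 294.56793550894344 [0.00829648 0.         0.         0.         0.        ]
```

```bash
ls .
```

```text
h.py
pics
scene0.npz
top0.npz
wrist0.npz
```

View pics/scene0.png

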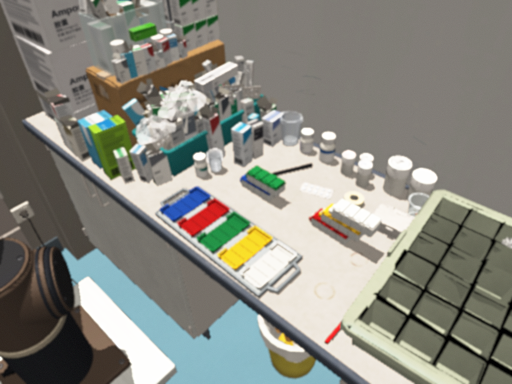

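View pics/top0.png

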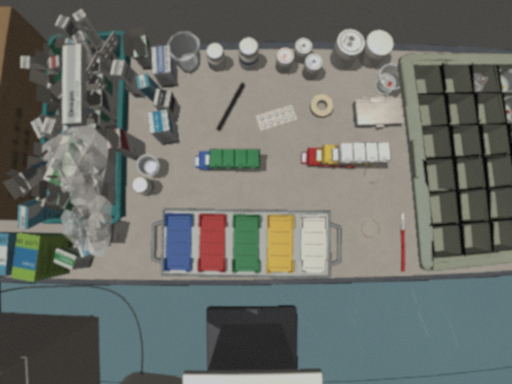

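View pics/wrist0.png

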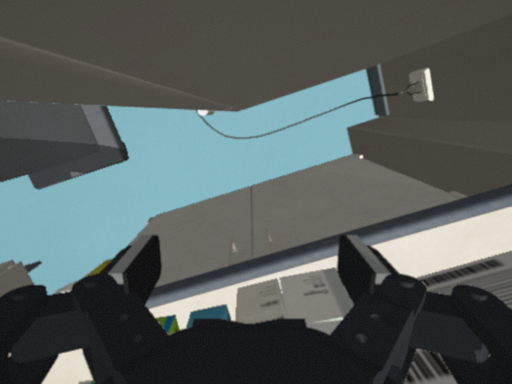

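```bash
python3 - <<'E'
import cv2,numpy as np
a=cv2.imread('pics/top0.png')
cv2.imwrite('pics/z1.png',cv2.resize(a[135:285,140:345],None,fx=3.9,fy=3.9,interpolation=cv2.INTER_CUBIC))
cv2.imwrite('pics/z2.png',cv2.resize(a[130:200,290:410],None,fx=6,fy=6,interpolation=cv2.INTER_CUBIC))
s=cv2.imread('pics/scene0.png')
cv2.imwrite('pics/z3.png',cv2.resize(s[150:300,150:410],None,fx=3,fy=3,interpolation=cv2.INTER_CUBIC))
E
```

```text
(no output)
```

View pics/z1.png

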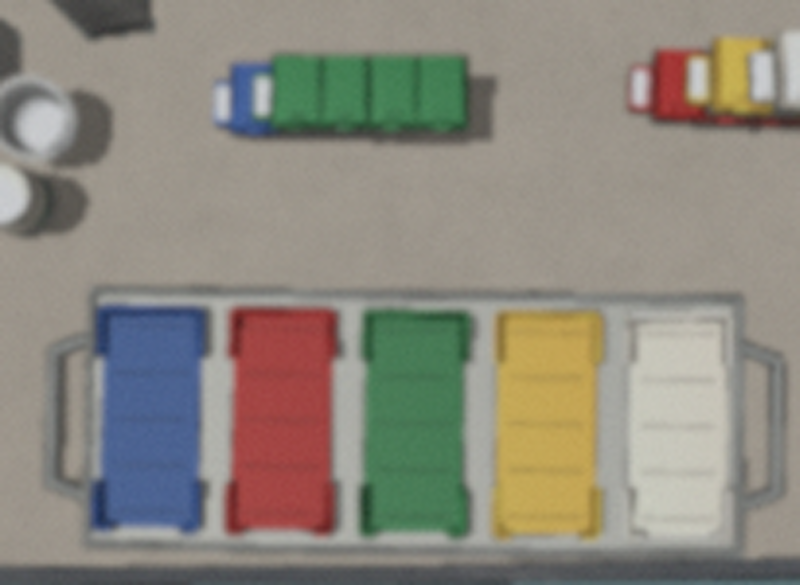

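View pics/z2.png

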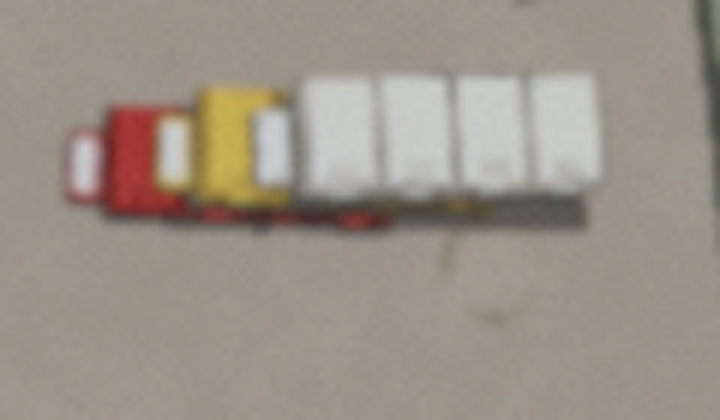

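View pics/z3.png

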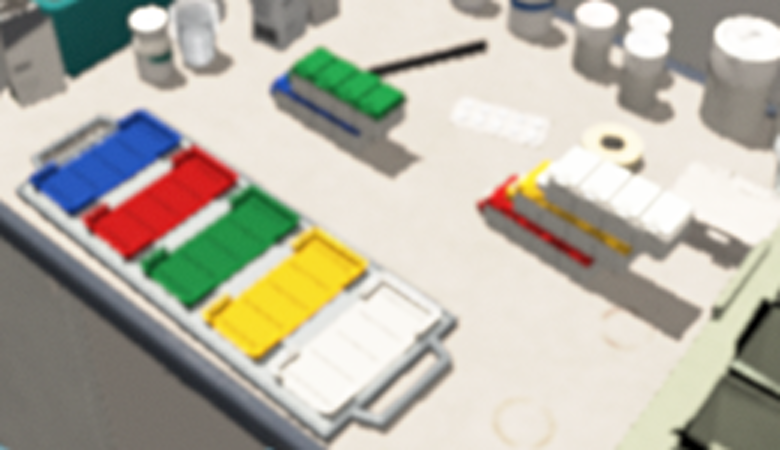

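```bash
cat >> h.py <<'E'
def colmasks(img):
    H=cv2.cvtColor(img,cv2.COLOR_BGR2HSV); h,s,v=[H[...,i].astype(int) for i in range(3)]
    return {'red':((h<8)|(h>172))&(s>120)&(v>80),'yellow':(h>18)&(h<33)&(s>110)&(v>110),'green':(h>55)&(h<88)&(s>110)&(v>50),'blue':(h>100)&(h<125)&(s>110)&(v>60),'white':(s<45)&(v>185)}
def topfits(c,zlo,zhi,box,col=None):
    P,ok=cloud(c); m=ok&(P[...,2]>zlo)&(P[...,2]<zhi)&(P[...,0]>box[0])&(P[...,0]<box[1])&(P[...,1]>box[2])&(P[...,1]<box[3])
    if col: m&=colmasks(c['img'])[col]
    return P[m]
def rect(p):
    r=cv2.minAreaRect((p[:,:2]*1000).astype(np.float32)); return np.round(cv2.boxPoints(r),1).tolist(),np.round(r[0],1),np.round(r[1],1),round(r[2],2)
E
python3 - <<'E'
from h import *
for n in ['top','scene']:
    c=dict(np.load(n+'0.npz'))
    P,ok=cloud(c); M=colmasks(c['img'])
    print(n)
    b=ok&(abs(P[...,2])<.02)&(P[...,0]>.45)&(P[...,0]<.8)&(P[...,1]>-.2)&(P[...,1]<.2); print('bench z',np.percentile(P[b][:,2],[5,50,95]))
    for k,m in M.items():
        for nm,box,zl in [('bay',(.1,.46,-.35,.35),-.01),('pile',(.46,.7,-.4,.3),.015)]:
            q=m&ok&(P[...,0]>box[0])&(P[...,0]<box[1])&(P[...,1]>box[2])&(P[...,1]<box[3])&(P[...,2]>zl)
            nn,l,st,_=cv2.connectedComponentsWithStats(q.astype(np.uint8))
            for i in range(1,nn):
                if st[i,4]>60:
                    p=P[l==i]; print(k,nm,st[i],'z',np.round(np.percentile(p[:,2],[5,50,95])*1000,1),'med',np.round(np.median(p,0),4),rect(p)[1:])
E
```

```text
top
bench z [-0.00226259  0.00096817  0.01316958]
red bay [198 238  27  33 793] z [ 8.5 11.2 15.1] med [0.4223 0.0855 0.0112] (array([422.4,  86.7]), array([58.1, 71.6]), 89.46)
red pile [307 148  15  18 162] z [28.3 33.8 36.8] med [ 0.6335 -0.1403  0.0338] (array([ 636.7, -144.8]), array([38.7, 31.3]), 1.81)
yellow bay [267 237  27  36 860] z [ 8.8 11.4 17.1] med [ 0.4196 -0.0665  0.0114] (array([419.9, -66.2]), array([57.7, 77.5]), 89.17)
yellow pile [319 145  19  20 207] z [57.5 67.3 70.5] med [ 0.6344 -0.1682  0.0673] (array([ 636.2, -172.8]), array([35.2, 39.1]), 89.19)
yellow pile [267 215  27  13  85] z [16.9 19.9 22.2] med [ 0.5052 -0.0722  0.0199] (array([494.3, -67.5]), array([58.2, 26.8]), 89.21)
green pile [210 150  49  18 769] z [63.6 68.1 70.5] med [0.6282 0.0318 0.0681] (array([628.2,  32.5]), array([104.1,  34.4]), 88.34)
blue bay [164 238  27  33 751] z [ 8.3 11.3 17.1] med [0.4228 0.162  0.0113] (array([423.7, 161.6]), array([58.9, 70.9]), 88.39)
blue pile [199 152  10  17  91] z [30.1 34.5 36.8] med [0.629  0.1045 0.0345] (array([631.4, 101.6]), array([36.4, 20.7])
[... 3687 characters left out ...]
.5, 66. ]), 89.9)
white pile [146 120  30  22 298] z [168.1 182.1 192.3] med [0.4952 0.28   0.1821] (array([505.1, 283.3]), array([33.2, 89.6]), 89.86)
white pile [193 148  30  21 263] z [21.  54.2 71.1] med [0.6081 0.2264 0.0542] (array([614.8, 245.8]), array([94.2, 89.8]), 57.38)
white pile [329 199  53  31 690] z [ 97.5 103.2 105.2] med [ 0.6294 -0.2432  0.1032] (array([ 632.7, -235.5]), array([ 43.9, 119.6]), 1.06)
white pile [ 359  224   62   78 1114] z [83.1 85.7 99.8] med [ 0.5586 -0.3637  0.0857] (array([ 579.9, -363.9]), array([240.6,  28.9]), 3.06)
white pile [270 241  27  21 124] z [15.8 20.5 23.1] med [ 0.5031 -0.1374  0.0205] (array([ 496.4, -141.9]), array([63.8, 35.2]), 88.28)
```

```bash
python3 - <<'E'
import plant; print([ (k,getattr(plant,k)) for k in dir(plant) if not k.startswith('__')])
from h import *
c=dict(np.load('top0.npz')); P,ok=cloud(c)
cols=c['img'].astype(int); sat=cols.max(-1)-cols.min(-1)
for y0,n in zip([.162,.0863,.0102,-.066,-.142],['blue','red','green','yellow','white']):
    # color extent along x at col center, and y
    q=ok&(abs(P[...,1]-y0)<.036)&(P[...,0]>.3)&(P[...,0]<.56)
    H=cv2.cvtColor(c['img'],cv2.COLOR_BGR2HSV)
    m=q&((H[...,1]>110) if n!='white' else ((c['img'].min(-1)>175)))
    if n=='white': print(np.percentile(c['img'][q].min(-1),[10,50,90]))
    p=P[m]
    print(n,rect(p)[1:], 'x',np.round(np.percentile(p[:,0],[0.5,99.5]),4),'y',np.round(np.percentile(p[:,1],[1,99]),4))
# height profile along x in centre of bays & tray outline
for y0 in [.162,-.142]:
    for x in np.arange(.33,.54,.005):
        q=ok&(abs(P[...,1]-y0)<.008)&(abs(P[...,0]-x)<.0025)
        if q.sum(): print(round(x,3),np.round(np.median(P[q][:,2])*1000,1),np.median(c['img'][q],0),end='; ')
    print()
E
```

```text
[('Unreachable', <class 'plant.Unreachable'>), ('get_state', <function make.<locals>.<lambda> at 0x7f980ee045e0>), ('read_camera', <function make.<locals>.drawn_camera at 0x7f980ee040e0>), ('sign_off', <function connect.<locals>.done at 0x7f980f24b740>), ('tips_ahead', 0.008)]
blue (array([450.2, 161.1]), array([ 59.5, 124.3]), 88.92) x [0.39   0.5125] y [0.1331 0.19  ]
red (array([448.6,  84.4]), array([ 60.3, 125.8]), 88.45) x [0.3875 0.5117] y [0.0574 0.1137]
green (array([445.6,   9.7]), array([ 55.3, 122.3]), 89.18) x [0.3854 0.5069] y [-0.0187  0.0362]
yellow (array([444.5, -66.6]), array([ 58.1, 126.5]), 88.99) x [0.3831 0.5077] y [-0.0948 -0.0384]
[120. 162. 186.]
white (array([ 439.6, -141.7]), array([ 54.8, 121.3]), 88.58) x [0.3792 0.498 ] y [-0.1686 -0.1165]
0.35 -5.6 [86. 82. 71.]; 0.355 -0.6 [80.  76.5 73.5]; 0.36 -0.3 [87.5 85.  83. ]; 0.365 -0.2 [111. 116. 120.]; 0.37 -0.1 [135.  144.5 150. ]; 0.375 9.7 [116.  121.5 121.5]; 0.38 9.2 [136.5 141.  139.5]; 0.385 9.7 [169. 168. 166.]; 0.39 11.4 [152.  114.5  96.5]; 0.395 10.8 [140.5  96.   74. ]; 0.4 11.7 [143.  96.  74.]
[... 1237 characters left out ...]
42 11.5 [186. 197. 198.]; 0.425 10.9 [187. 198. 199.]; 0.43 11.5 [188.  198.5 199. ]; 0.435 11.6 [186. 198. 199.]; 0.44 11.2 [179. 189. 191.]; 0.445 11.6 [182. 193. 195.]; 0.45 10.9 [186. 197. 199.]; 0.455 11.3 [186.  197.5 199. ]; 0.46 12.1 [186.  197.5 199. ]; 0.465 10.4 [181.5 193.5 195. ]; 0.47 11.6 [175.5 187.  189. ]; 0.475 10.6 [185.  196.5 199. ]; 0.48 11.2 [186. 197. 199.]; 0.485 11.3 [184.5 196.  199. ]; 0.49 11.5 [183. 195. 198.]; 0.495 10.3 [175. 186. 190.]; 0.5 11.1 [174. 184. 187.]; 0.505 21.1 [165. 173. 174.]; 0.51 8.0 [149. 154. 156.]; 0.515 9.6 [126. 128. 127.]; 0.52 5.8 [129.5 137.5 141.5]; 0.525 -0.2 [140. 150. 157.]; 0.53 0.0 [139. 149. 155.]; 0.535 -0.6 [139. 150. 157.];
```

```bash
cat >> h.py <<'E'
def proj(c,X):
    return cv2.projectPoints(np.asarray(X,float).reshape(-1,1,3),np.array(c['rvec'],float),c['t'],c['K'],np.array(c['dist'],float))[0].reshape(-1,2)
def samp(c,X,ch=None):
    uv=proj(c,X).astype(np.float32); im=cv2.cvtColor(c['img'],cv2.COLOR_BGR2LAB).astype(np.float32)
    return cv2.remap(im,uv[:,0].reshape(-1,1),uv[:,1].reshape(-1,1),cv2.INTER_LINEAR).reshape(-1,3)
E
cat > rectify.py <<'E'
from h import *
import sys
def ortho(c,x0,x1,y0,y1,z,s):
    xs=np.arange(x1,x0,-s); ys=np.arange(y1,y0,-s)
    Y,X=np.meshgrid(ys,xs); uv=proj(c,np.stack([X,Y,np.full_like(X,z)],-1)).astype(np.float32).reshape(X.shape+(2,))
    return cv2.remap(c['img'],uv[...,0],uv[...,1],cv2.INTER_CUBIC)
E
python3 - <<'E'
from rectify import *
for n in ['top','scene']:
    c=dict(np.load(n+'0.npz'))
    for k,y0 in zip(['blue','red','green','yellow','white'],[.162,.0863,.0102,-.066,-.142]):
        xs=np.arange(.36,.54,.001); L=np.mean([samp(c,[[x,y0+d,.011] for x in xs]) for d in (-.006,-.003,0,.003,.006)],0)
        ref=np.median(L[60:110],0); d=np.linalg.norm(L-ref,axis=1)
        th=20 if k!='white' else 12
        ok=d<th; i=85
        while ok[i]: i-=1
        j=85
        while ok[j]: j+=1
        ys=np.arange(y0-.045,y0+.045,.001); xc=(xs[i]+xs[j])/2
        L=np.mean([samp(c,[[xc+e,y,.011] for y in ys]) for e in (-.02,-.006,.006,.02)],0)
        dy=np.linalg.norm(L-ref,axis=1)<th; a=45
        while dy[a]: a-=1
        b=45
        while dy[b]: b+=1
        print(n,k,'x',round(xs[i],3),round(xs[j],3),'mid',round(xc,4),'y',round(ys[a],3),round(ys[b],3),round((ys[a]+ys[b])/2,4))
    o=ortho(c,.34,.56,-.22,.24,.011,.0006); cv2.imwrite(f'pics/o_{n}.png',o)
E
```

```text
top blue x 0.39 0.51 mid 0.45 y 0.133 0.189 0.161
top red x 0.387 0.51 mid 0.4485 y 0.057 0.112 0.0848
top green x 0.385 0.512 mid 0.4485 y -0.019 0.037 0.0092
top yellow x 0.382 0.506 mid 0.444 y -0.094 -0.038 -0.066
top white x 0.379 0.468 mid 0.4235 y -0.168 -0.116 -0.142
scene blue x 0.391 0.51 mid 0.4505 y 0.137 0.19 0.1635
scene red x 0.389 0.508 mid 0.4485 y 0.061 0.113 0.0873
scene green x 0.386 0.505 mid 0.4455 y -0.016 0.038 0.0112
scene yellow x 0.383 0.502 mid 0.4425 y -0.091 -0.037 -0.064
scene white x 0.379 0.502 mid 0.4405 y -0.169 -0.108 -0.1385
```

View pics/o_top.png

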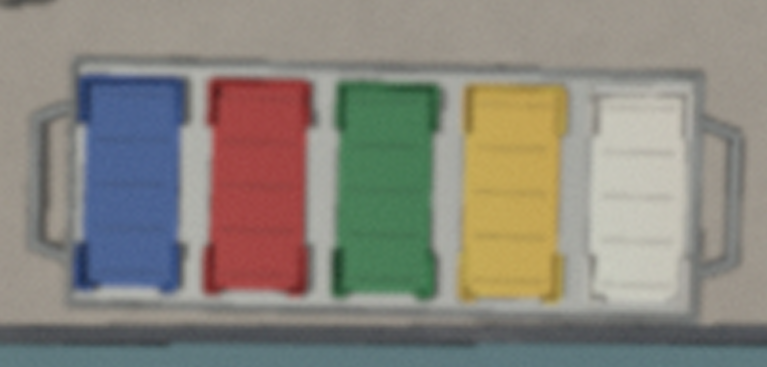

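```bash
python3 - <<'E'
from rectify import *
c=dict(np.load('top0.npz')); P,ok=cloud(c)
P2=P
for nm,z,box in [('white',.102,(.6,.67,-.31,-.17)),('green',.068,(.59,.665,-.04,.1))]:
    m=ok&(abs(P[...,2]-z)<.006)&(P[...,0]>box[0])&(P[...,0]<box[1])&(P[...,1]>box[2])&(P[...,1]<box[3])
    if nm=='green': m&=colmasks(c['img'])['green']
    p=P[m]; print(nm,m.sum(),rect(p))
    # use xy at fixed z
    q=p[:,:2]-p[:,:2].mean(0); u,s,v=np.linalg.svd(q,full_matrices=False); print(p.mean(0),np.degrees(np.arctan2(v[0,1],v[0,0])),p[:,1].min(),p[:,1].max())
a=ortho(c,.58,.68,-.33,-.13,.102,.00035);b=ortho(c,.58,.68,-.05,.15,.068,.00035)
cv2.imwrite('pics/p.png',np.vstack([a,b]))
E
```

```text
white 989 ([[610.2000122070312, -188.0], [613.0999755859375, -297.3999938964844], [655.4000244140625, -296.29998779296875], [652.5, -186.89999389648438]], array([ 632.8, -242.2]), array([ 42.3, 109.5]), 1.53)
[ 0.63280447 -0.24082824  0.10161368] 90.81526596276937 -0.2969533195075455 -0.1875187523185217
green 760 ([[609.5, -19.0], [643.7999877929688, -20.0], [646.7999877929688, 83.80000305175781], [612.4000244140625, 84.80000305175781]], array([628.1,  32.4]), array([103.8,  34.4]), 88.37)
[0.62782724 0.03094378 0.06791762] -91.09365745101765 -0.019528963474767642 0.08393379379613988
```

View pics/p.png

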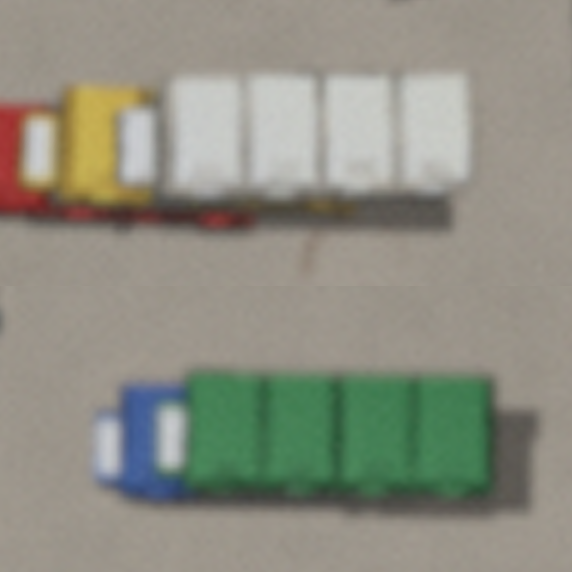

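```bash
python3 - <<'E'
from h import *
pts=[]
for n in ['top','scene']:
    c=dict(np.load(n+'0.npz')); P,ok=cloud(c); pts.append(P[ok])
P=np.vstack(pts); a=np.array([.206,.642]);b=np.array([.633,-.2415]);u=(b-a)/np.linalg.norm(b-a)
for s in np.arange(0.05,1,.05):
    q=a+u*s; m=np.linalg.norm(P[:,:2]-q,axis=1)<.1
    if m.sum(): print(round(s,2),np.round(q,3),np.round(np.percentile(P[m][:,2],[50,99.5,100]),3))
E
```

```text
0.05 [0.228 0.597] [-0.779 -0.001  0.014]
0.1 [0.25  0.552] [-0.779 -0.014 -0.002]
0.15 [0.271 0.507] [-0.777  0.002  0.004]
0.2 [0.293 0.462] [-0.003  0.168  0.17 ]
0.25 [0.315 0.417] [-0.001  0.168  0.17 ]
0.3 [0.337 0.372] [0.    0.168 0.17 ]
0.35 [0.358 0.327] [-0.     0.178  0.191]
0.4 [0.38  0.282] [-0.     0.197  0.205]
0.45 [0.402 0.237] [0.    0.193 0.205]
0.5 [0.424 0.192] [0.    0.179 0.19 ]
0.55 [0.445 0.147] [0.006 0.022 0.025]
0.6 [0.467 0.102] [0.01  0.023 0.026]
0.65 [0.489 0.057] [0.009 0.023 0.026]
0.7 [0.511 0.012] [0.004 0.024 0.068]
0.75 [ 0.532 -0.033] [0.002 0.069 0.072]
0.8 [ 0.554 -0.078] [0.001 0.068 0.072]
0.85 [ 0.576 -0.123] [0.001 0.104 0.107]
0.9 [ 0.598 -0.168] [0.001 0.105 0.107]
0.95 [ 0.619 -0.213] [0.002 0.105 0.107]
```

move_arm:
  linear:
    - [0.005,-0.02,0.015]
    - [0.0164,-0.034,0.015]
    - [0.0164,-0.034,0.015]
    - [0.0164,-0.034,0.01]
    - [0.0164,-0.034,0.01]
    - [0.0164,-0.034,0]
    - [0.0164,-0.034,0]
    - [0.0164,-0.034,0]
    - [0.0164,-0.034,0]
    - [0.0164,-0.034,0]
    - [0.0164,-0.034,0]
    - [0.0164,-0.034,0]
    - [0.0164,-0.034,0]
    - [0.0164,-0.034,0]
    - [0.0164,-0.034,0]
    - [0.0164,-0.034,0]
    - [0.0164,-0.034,0]
    - [0.0164,-0.034,0]
    - [0.0164,-0.034,0]
    - [0.0164,-0.034,0]
  twist:
    - [0,0,0]
    - [0,0,-4]
    - [0,0,-4]
    - [0,0,-4]
    - [0,0,-4]
    - [0,0,-4]
    - [0,0,-4]
    - [0,0,-4]
    - [0,0,-4]
    - [0,0,-4]
    - [0,0,-4]
    - [0,0,-4]
    - [0,0,-4]
    - [0,0,-4]
    - [0,0,-4]
    - [0,0,-4]
    - [0,0,-4]
    - [0,0,-3]
    - [0,0,0]
    - [0,0,0]
  grip: 0.8
  force: 30

```text
time: 1.82
eef_pos: [0.5225, -0.0535, 0.2981]
tcp_rot: [0.692, 0.722, -0.001, -0.003]
contact_force: [1.3, -0.0, -0.2]
opening: 0.799
```

```bash
cat > rem.py <<'E'
from h import *
import sys
from scipy.spatial.transform import Rotation as Ro
s=get_state(); R=Ro.from_quat(s['tcp_rot']).as_matrix(); p=np.array(s['eef_pos'])
print('t',round(s['time'],2),'pos',np.round(p,4),'yaw',round(np.degrees(np.arctan2(R[1,1],R[0,1])),2),'tilt deg(x,y of z axis)',np.round(np.degrees(R[:2,2]),2),'F',np.round(s['contact_force'],1),'open',round(s['opening'],3))
# tilt correction: rotation vector to bring tool z to -z
z=R[:,2]; v=np.cross(z,[0,0,-1]); print('tilt fix twist',np.round(np.degrees(v),2))
if len(sys.argv)>1:
    t=np.array([float(a) for a in sys.argv[1:4]]); print('delta',np.round(t-p,4))
E
echo
```

move_arm:
  linear:
    - [0.018,-0.031,-0.02]
    - [0.018,-0.031,-0.02]
    - [0.018,-0.031,-0.025]
    - [0.018,-0.031,-0.03]
    - [0.018,-0.031,-0.03]
    - [0.018,-0.031,-0.02]
    - [0,0,0]
    - [0,0,0]
  twist:
    - [0,0,-1.4]
    - [0,0,0]
    - [0,0,0]
    - [0,0,0]
    - [0,0,0]
    - [0,0,0]
    - [0,0,0]
    - [0,0,0]

```text
time: 2.48
eef_pos: [0.6256, -0.2414, 0.1553]
tcp_rot: [0.705, 0.71, -0.0, -0.003]
contact_force: [-0.1, 0.0, 0.8]
opening: 0.802
```

```bash
python3 rem.py .633 -.2415 .087
```

```text
t 2.48 pos [ 0.6256 -0.2414  0.1553] yaw 0.41 tilt deg(x,y of z axis) [-0.27  0.25] F [-0.1  0.   0.8] open 0.802
tilt fix twist [-0.25 -0.27 -0.  ]
delta [ 0.0074 -0.0001 -0.0683]
```

move_arm:
  linear:
    - [0.0075,0,-0.012]
    - [0,0,-0.02]
    - [0,0,-0.02]
    - [0,0,-0.01]
    - [0,0,-0.006]
    - [0,0,0]
    - [0,0,0]
  twist:
    - [-0.2,-0.2,0.6]
    - [0,0,0]
    - [0,0,0]
    - [0,0,0]
    - [0,0,0]
    - [0,0,0]
    - [0,0,0]

```text
time: 3.07
eef_pos: [0.6337, -0.2381, 0.0907]
tcp_rot: [0.7, 0.714, 0.001, 0.002]
contact_force: [0.1, -0.7, -0.2]
opening: 0.8
```

```bash
python3 rem.py .633 -.2415 .087; python3 -c "
from h import *
a=cam('scene'); b=cam('wrist')
cv2.imwrite('pics/s1.png',np.hstack([cv2.resize(a['img'][150:280,260:420],(400,325)),cv2.resize(b['img'],(400,300))[:300] if 0 else cv2.resize(b['img'],(400,325))]))"
```

```text
t 3.07 pos [ 0.6337 -0.2381  0.0907] yaw 1.18 tilt deg(x,y of z axis) [ 0.23 -0.09] F [ 0.1 -0.7 -0.2] open 0.8
tilt fix twist [0.09 0.23 0.  ]
delta [-0.0007 -0.0034 -0.0037]
```

View pics/s1.png

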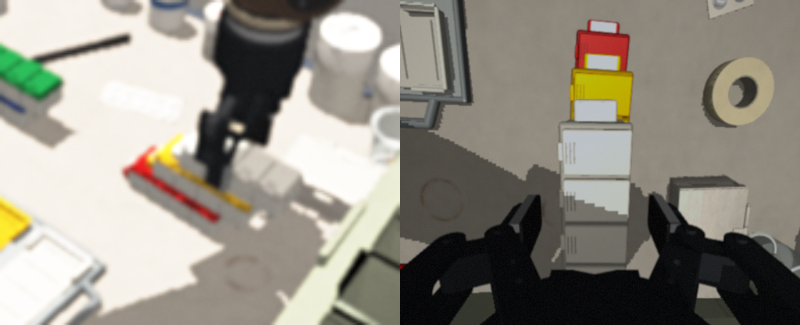

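move_arm:
  linear:
    - [0,-0.002,-0.003]
    - [0,0,0]
    - [0,0,0]
    - [0,0,0]
    - [0,0,0]
    - [0,0,0]
    - [0,0,0]
    - [0,0,0]
  twist:
    - [0,0,0]
    - [0,0,0]
    - [0,0,0]
    - [0,0,0]
    - [0,0,0]
    - [0,0,0]
    - [0,0,0]
    - [0,0,0]
  grip: 0.3
  force: 30

```text
time: 3.83
eef_pos: [0.6355, -0.2417, 0.0916]
tcp_rot: [0.7, 0.714, 0.002, 0.005]
contact_force: [0.2, 0.2, -0.8]
opening: 0.481
```

```bash
python3 rem.py .633 -.2415 .087; python3 -c "
from h import *
a=cam('scene'); b=cam('wrist')
cv2.imwrite('pics/s2.png',np.hstack([cv2.resize(a['img'][150:280,260:420],(400,325)),cv2.resize(b['img'],(400,300))[:300] if 0 else cv2.resize(b['img'],(400,325))]))"
```

```text
t 3.83 pos [ 0.6355 -0.2417  0.0916] yaw 1.15 tilt deg(x,y of z axis) [ 0.57 -0.28] F [ 0.2  0.2 -0.8] open 0.481
tilt fix twist [0.28 0.57 0.  ]
delta [-0.0025  0.0002 -0.0046]
```

View pics/s2.png

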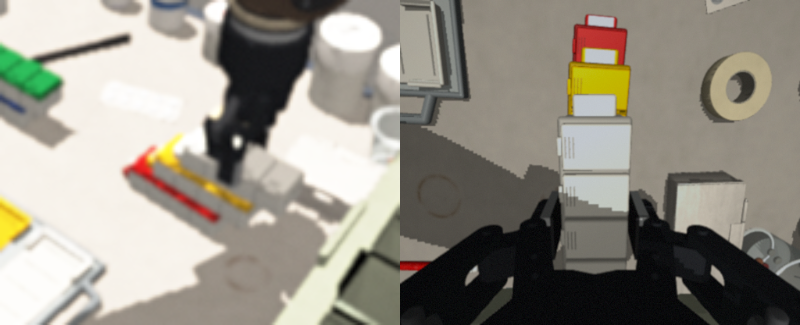

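move_arm:
  linear:
    - [0,0,0.008]
    - [0,0,0.015]
    - [0,0,0.025]
    - [0,0,0.025]
    - [0,0,0]
    - [-0.014,0.007,0]
    - [-0.014,0.007,0]
    - [-0.014,0.007,0]
    - [-0.014,0.007,0]
    - [-0.014,0.007,0]
    - [-0.014,0.007,0]
    - [-0.014,0.007,0]
    - [-0.014,0.007,0]
    - [-0.014,0.007,0]
    - [-0.014,0.007,0]
    - [-0.014,0.007,0]
    - [-0.014,0.007,0]
    - [-0.014,0.007,0]
    - [-0.014,0.008,0]
    - [0,0,0]
  twist:
    - [0,0,0]
    - [0,0,0]
    - [0,0,0]
    - [0,0,0]
    - [0.2,0.5,0]
    - [0,0,3]
    - [0,0,5]
    - [0,0,6.5]
    - [0,0,7]
    - [0,0,7]
    - [0,0,7]
    - [0,0,7]
    - [0,0,7]
    - [0,0,7]
    - [0,0,7]
    - [0,0,7]
    - [0,0,7]
    - [0,0,6]
    - [0,0,3]
    - [0,0,0]

```text
time: 5.6
eef_pos: [0.4314, -0.1387, 0.1762]
tcp_rot: [-0.003, 1.0, 0.003, 0.003]
contact_force: [0.2, -0.2, -1.4]
opening: 0.484
```

```bash
cat > look.py <<'E'
from h import *
import sys
n=sys.argv[1]; x0,x1,y0,y1=[int(a) for a in sys.argv[2:6]] if len(sys.argv)>5 else (0,512,0,384)
a=cam('scene'); b=cam('wrist')
A=a['img'][y0:y1,x0:x1]; s=min(400/A.shape[1],400/A.shape[0]); A=cv2.resize(A,None,fx=s,fy=s,interpolation=cv2.INTER_CUBIC)
B=cv2.resize(b['img'],(400,300)); H=max(A.shape[0],300)
o=np.zeros((H,800,3),np.uint8); o[:A.shape[0],:A.shape[1]]=A; o[:300,400:]=B; cv2.imwrite(f'pics/{n}.png',o)
E
python3 rem.py .44 -.1415 .045;python3 look.py s3 130 370 150 350
```

```text
t 5.6 pos [ 0.4314 -0.1387  0.1762] yaw 90.37 tilt deg(x,y of z axis) [0.38 0.36] F [ 0.2 -0.2 -1.4] open 0.484
tilt fix twist [-0.36  0.38  0.  ]
delta [ 0.0086 -0.0028 -0.1312]
```

View pics/s3.png

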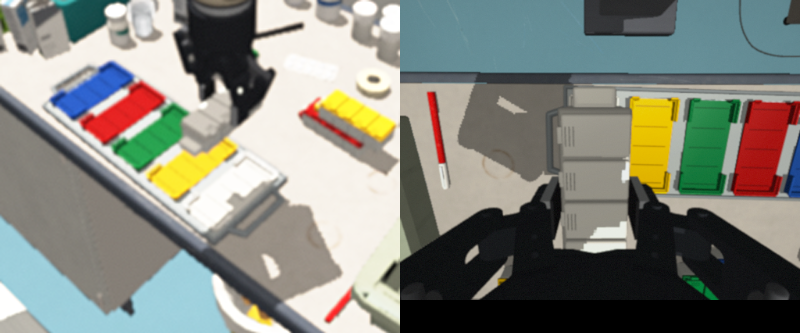

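move_arm:
  linear:
    - [0.0085,-0.003,-0.01]
    - [0,0,-0.03]
    - [0,0,-0.03]
    - [0,0,-0.03]
    - [0,0,-0.015]
    - [0,0,0]
    - [0,0,0]
  twist:
    - [-0.3,0.3,-2.4]
    - [0,0,0]
    - [0,0,0]
    - [0,0,0]
    - [0,0,0]
    - [0,0,0]
    - [0,0,0]

```text
time: 6.28
eef_pos: [0.4516, -0.149, 0.0634]
tcp_rot: [0.025, 1.0, -0.005, 0.01]
contact_force: [-0.0, 0.2, -0.2]
opening: 0.482
```

```bash
python3 rem.py .44 -.1415 .035;python3 look.py s4 200 320 200 320
```

```text
t 6.28 pos [ 0.4516 -0.149   0.0634] yaw 87.09 tilt deg(x,y of z axis) [ 1.12 -0.6 ] F [-0.   0.2 -0.2] open 0.482
tilt fix twist [0.6  1.12 0.  ]
delta [-0.0116  0.0075 -0.0284]
```

View pics/s4.png

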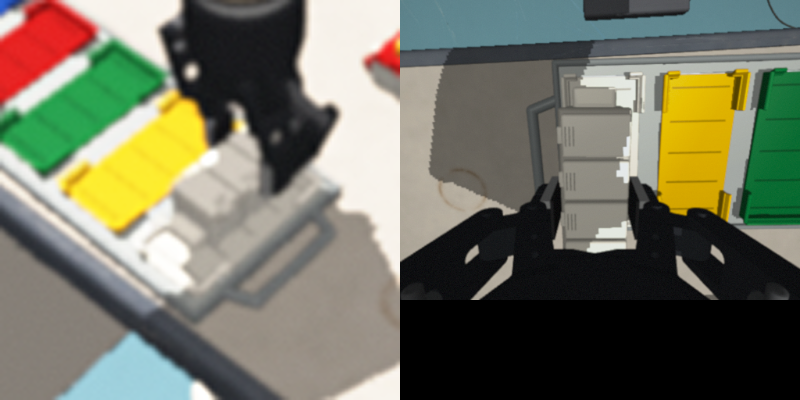

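move_arm:
  linear:
    - [-0.01,0.006,0]
    - [0,0,0]
    - [0,0,0]
  twist:
    - [0.6,1.1,0.9]
    - [0,0,0]
    - [0,0,0]

```text
time: 6.63
eef_pos: [0.4439, -0.1443, 0.0684]
tcp_rot: [0.017, 1.0, -0.002, 0.003]
contact_force: [-0.2, 0.7, -0.9]
opening: 0.486
```

```bash
python3 rem.py .44 -.1415 .035;python3 look.py s5 200 320 200 320
```

```text
t 6.63 pos [ 0.4439 -0.1443  0.0684] yaw 88.08 tilt deg(x,y of z axis) [ 0.39 -0.21] F [-0.2  0.7 -0.9] open 0.486
tilt fix twist [0.21 0.39 0.  ]
delta [-0.0039  0.0028 -0.0334]
```

View pics/s5.png

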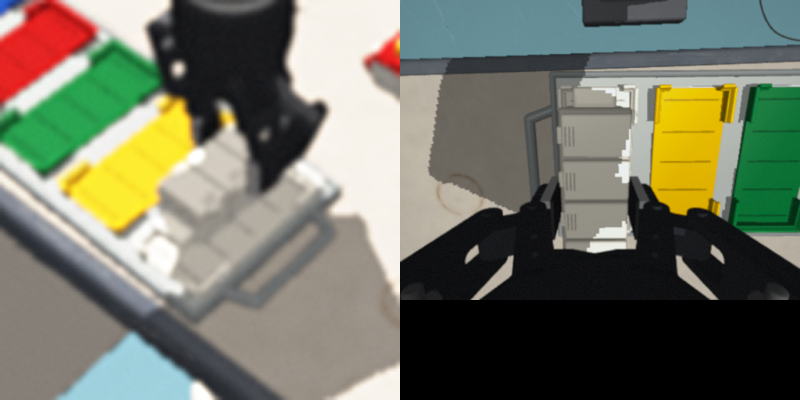

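move_arm:
  linear:
    - [-0.003,0.002,-0.008]
    - [-0.001,0.001,-0.008]
    - [0,0,-0.004]
    - [0,0,0]
  twist:
    - [0.2,0.3,0]
    - [0,0,0]
    - [0,0,0]
    - [0,0,0]

```text
time: 7.07
eef_pos: [0.4399, -0.1412, 0.0475]
tcp_rot: [0.017, 1.0, -0.001, 0.002]
contact_force: [-0.3, -0.2, -1.0]
opening: 0.481
```

```bash
python3 rem.py .44 -.1415 .035;python3 look.py s6 200 320 200 320
```

```text
t 7.07 pos [ 0.4399 -0.1412  0.0475] yaw 88.07 tilt deg(x,y of z axis) [ 0.19 -0.06] F [-0.3 -0.2 -1. ] open 0.481
tilt fix twist [0.06 0.19 0.  ]
delta [ 0.0001 -0.0003 -0.0125]
```

View pics/s6.png

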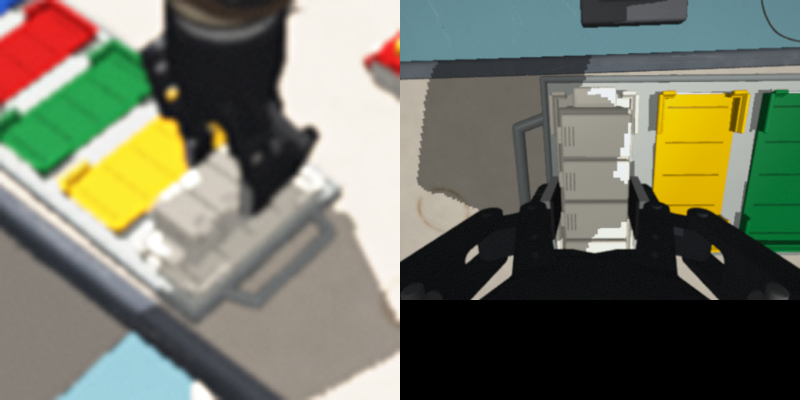

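move_arm:
  linear:
    - [0,0,-0.004]
    - [0,0,-0.004]
    - [0,0,-0.003]
    - [0,0,-0.002]
    - [0,0,0]
  twist:
    - [0,0,0]
    - [0,0,0]
    - [0,0,0]
    - [0,0,0]
    - [0,0,0]

```text
time: 7.58
eef_pos: [0.4411, -0.1419, 0.0343]
tcp_rot: [0.017, 1.0, -0.001, 0.003]
contact_force: [0.6, 1.1, 1.0]
opening: 0.482
```

```bash
python3 rem.py .44 -.1415 .035;python3 look.py s7 200 320 200 320
```

```text
t 7.58 pos [ 0.4411 -0.1419  0.0343] yaw 88.07 tilt deg(x,y of z axis) [ 0.3  -0.12] F [0.6 1.1 1. ] open 0.482
tilt fix twist [0.12 0.3  0.  ]
delta [-0.0011  0.0004  0.0007]
```

View pics/s7.png

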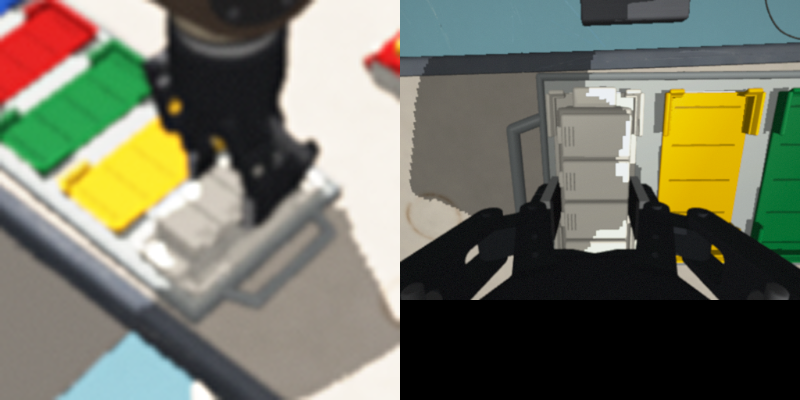

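move_arm:
  linear:
    - [0,0,-0.001]
    - [0,0,0]
    - [0,0,0]
    - [0,0,0]
    - [0,0,0]
  twist:
    - [0,0,0]
    - [0,0,0]
    - [0,0,0]
    - [0,0,0]
    - [0,0,0]
  grip: 0.66

```text
time: 8.1
eef_pos: [0.4417, -0.1423, 0.0341]
tcp_rot: [0.017, 1.0, -0.002, 0.003]
contact_force: [-0.6, -0.1, -0.0]
opening: 0.662
```

move_arm:
  linear:
    - [0,0,0.006]
    - [0,0,0.012]
    - [0,0,0.03]
    - [0,0,0.04]
    - [0,0,0.04]
    - [0.012,0.005,0.03]
    - [0.025,0.014,0]
    - [0.025,0.014,0]
    - [0,0,0]
  twist:
    - [0,0,0]
    - [0,0,0]
    - [0,0,0]
    - [0,0,0]
    - [0,0,0]
    - [0,0,0]
    - [0,0,-7]
    - [0,0,-7]
    - [0,0,0]

```text
time: 8.85
eef_pos: [0.5029, -0.1069, 0.2051]
tcp_rot: [0.145, 0.989, 0.0, 0.006]
contact_force: [-1.3, 0.2, -0.0]
opening: 0.657
```

```bash
python3 rem.py;python3 look.py s8 190 400 180 330; python3 -c "
from rectify import *
c=cam('top'); np.savez('top1.npz',**c); cv2.imwrite('pics/t1.png',cv2.resize(c['img'][130:285,140:420],None,fx=2.8,fy=2.8,interpolation=cv2.INTER_CUBIC))"
```

```text
t 8.85 pos [ 0.5029 -0.1069  0.2051] yaw 73.28 tilt deg(x,y of z axis) [ 0.66 -0.07] F [-1.3  0.2 -0. ] open 0.657
tilt fix twist [0.07 0.66 0.  ]
```

View pics/s8.png

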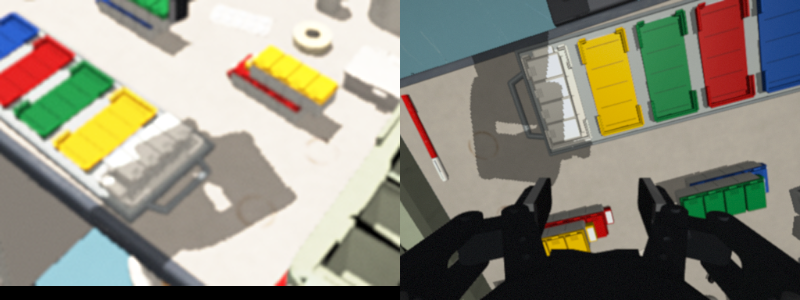

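View pics/t1.png

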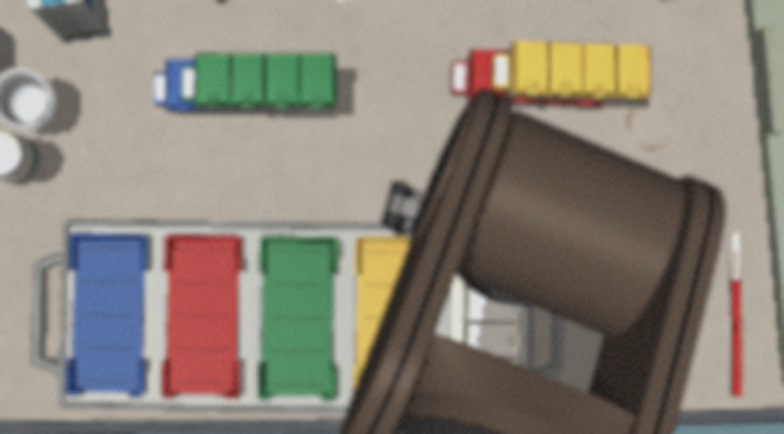

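```bash
cat > meas.py <<'E'
from rectify import *
def meas(c,col,zt,box):
    P,ok=cloud(c); m=ok&colmasks(c['img'])[col]&(abs(P[...,2]-zt)<.007)&(P[...,0]>box[0])&(P[...,0]<box[1])&(P[...,1]>box[2])&(P[...,1]<box[3])
    m=cv2.morphologyEx(m.astype(np.uint8),cv2.MORPH_CLOSE,np.ones((3,3)))>0
    m&=ok&(abs(P[...,2]-zt)<.01)
    p=P[m]; q=p-p.mean(0); v=np.linalg.svd(q[:,:2],full_matrices=False)[2]
    print(col,len(p),'mean',np.round(p.mean(0),4),'rect',rect(p)[1:],'pca',round(np.degrees(np.arctan2(v[0,1],v[0,0])),2))
E
python3 - <<'E'
from meas import *
c=dict(np.load('top1.npz')); meas(c,'yellow',.068,(.58,.68,-.3,-.1))
cv2.imwrite('pics/p1.png',ortho(c,.58,.68,-.30,-.10,.068,.00035))
s=cam('scene'); P,ok=cloud(s); m=ok&(abs(P[...,0]-.44)<.05)&(abs(P[...,1]+.1415)<.018); print('white top z',np.percentile(P[m][:,2],[10,50,90]))
E
```

```text
yellow 924 mean [ 0.6343 -0.2114  0.0675] rect (array([ 634.6, -211.7]), array([107.5,  41.1]), 87.61) pca -92.49
white top z [0.04709227 0.43926547 0.49395118]
```

View pics/p1.png

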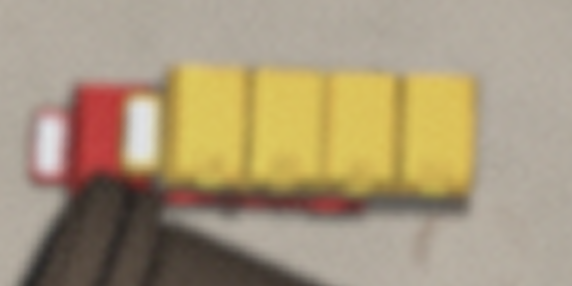

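move_arm:
  linear:
    - [0.012,-0.0095,0]
    - [0.012,-0.0095,0]
    - [0.012,-0.0095,0]
    - [0.012,-0.0095,-0.01]
    - [0.012,-0.0095,-0.01]
    - [0.012,-0.0095,-0.01]
    - [0.012,-0.0095,-0.01]
    - [0.012,-0.0095,-0.01]
    - [0.012,-0.0095,-0.01]
    - [0.012,-0.0095,-0.01]
    - [0.01,-0.0095,-0.01]
    - [0,0,0]
    - [0,0,0]
  twist:
    - [0,0,-6.9]
    - [0,0,-6.9]
    - [0,0,-6.9]
    - [0,0,-6.9]
    - [0,0,-6.9]
    - [0,0,-6.9]
    - [0,0,-6.9]
    - [0,0,-6.9]
    - [0,0,-6.9]
    - [0,0,-6.9]
    - [0,0,-4]
    - [0,0,0]
    - [0,0,0]
  grip: 0.8

```text
time: 10.13
eef_pos: [0.6152, -0.2212, 0.1062]
tcp_rot: [0.722, 0.692, -0.001, -0.011]
contact_force: [0.1, -0.6, 0.7]
opening: 0.8
```

```bash
python3 rem.py .634 -.212 .057
```

```text
t 10.13 pos [ 0.6152 -0.2212  0.1062] yaw -2.46 tilt deg(x,y of z axis) [-0.97  0.82] F [ 0.1 -0.6  0.7] open 0.8
tilt fix twist [-0.82 -0.97 -0.  ]
delta [ 0.0188  0.0092 -0.0492]
```

move_arm:
  linear:
    - [0.017,0.008,0]
    - [0,0,0]
    - [0,0,0]
  twist:
    - [-0.8,-0.9,0]
    - [0,0,0]
    - [0,0,0]

```text
time: 10.38
eef_pos: [0.6286, -0.2132, 0.1053]
tcp_rot: [0.721, 0.693, -0.001, -0.003]
contact_force: [-0.1, -0.6, -0.3]
opening: 0.797
```

```bash
python3 rem.py .634 -.212 .057
```

```text
t 10.38 pos [ 0.6286 -0.2132  0.1053] yaw -2.28 tilt deg(x,y of z axis) [-0.34  0.11] F [-0.1 -0.6 -0.3] open 0.797
tilt fix twist [-0.11 -0.34 -0.  ]
delta [ 0.0054  0.0012 -0.0483]
```

move_arm:
  linear:
    - [0.005,0.001,-0.01]
    - [0.001,0,-0.015]
    - [0,0,-0.012]
    - [0,0,-0.006]
    - [0,0,-0.003]
    - [0,0,0]
    - [0,0,0]
  twist:
    - [-0.1,-0.3,0]
    - [0,0,0]
    - [0,0,0]
    - [0,0,0]
    - [0,0,0]
    - [0,0,0]
    - [0,0,0]

```text
time: 10.97
eef_pos: [0.6314, -0.2114, 0.0539]
tcp_rot: [0.72, 0.694, -0.001, -0.002]
contact_force: [-1.0, 0.1, 1.0]
opening: 0.801
```

```bash
python3 rem.py .634 -.212 .057;python3 look.py s9 260 420 150 280
```

```text
t 10.97 pos [ 0.6314 -0.2114  0.0539] yaw -2.12 tilt deg(x,y of z axis) [-0.24  0.1 ] F [-1.   0.1  1. ] open 0.801
tilt fix twist [-0.1  -0.24 -0.  ]
delta [ 0.0026 -0.0006  0.0031]
```

View pics/s9.png

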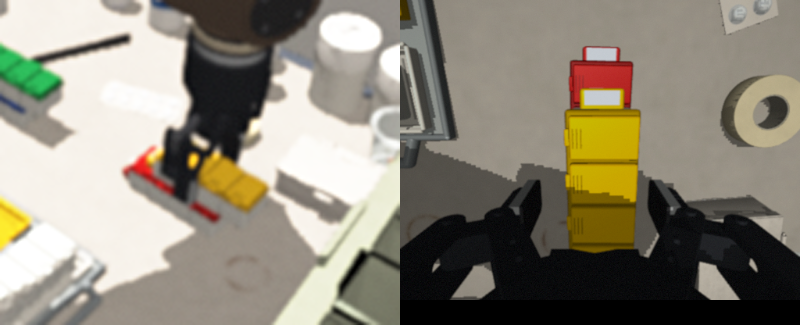

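move_arm:
  linear:
    - [0.0035,0,0.003]
    - [0,0,0]
  twist:
    - [0,0,0]
    - [0,0,0]

```text
time: 11.23
eef_pos: [0.636, -0.2118, 0.0587]
tcp_rot: [0.72, 0.694, -0.0, -0.001]
contact_force: [0.7, 0.3, 1.4]
opening: 0.804
```

move_arm:
  linear:
    - [0,0,0]
    - [0,0,0]
    - [0,0,0]
    - [0,0,0]
    - [0,0,0]
    - [0,0,0]
  twist:
    - [0,0,0]
    - [0,0,0]
    - [0,0,0]
    - [0,0,0]
    - [0,0,0]
    - [0,0,0]
  grip: 0.3

```text
time: 11.73
eef_pos: [0.6371, -0.2122, 0.0605]
tcp_rot: [0.72, 0.694, -0.0, 0.001]
contact_force: [0.1, 0.9, -0.5]
opening: 0.484
```

```bash
python3 rem.py .634 -.212 .057;python3 look.py s10 260 420 150 280
```

```text
t 11.73 pos [ 0.6371 -0.2122  0.0605] yaw -2.11 tilt deg(x,y of z axis) [ 0.05 -0.05] F [ 0.1  0.9 -0.5] open 0.484
tilt fix twist [0.05 0.05 0.  ]
delta [-0.0031  0.0002 -0.0035]
```

View pics/s10.png

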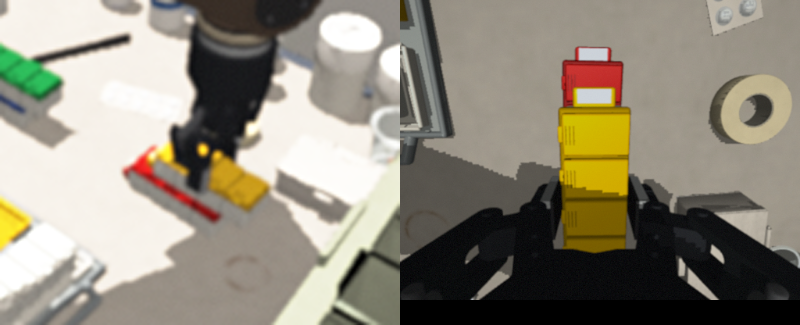

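move_arm:
  linear:
    - [0,0,0.008]
    - [0,0,0.015]
    - [0,0,0.03]
    - [0,0,0.03]
    - [-0.005,0.003,0.01]
    - [-0.013,0.01,0]
    - [-0.013,0.01,0]
    - [-0.013,0.01,0]
    - [-0.013,0.01,0]
    - [-0.013,0.01,0]
    - [-0.013,0.01,0]
    - [-0.013,0.01,0]
    - [-0.013,0.01,0]
    - [-0.013,0.01,0]
    - [-0.013,0.01,0]
    - [-0.013,0.01,0]
    - [-0.013,0.01,0]
    - [-0.013,0.01,0]
    - [-0.013,0.01,0]
    - [0,0,0]
  twist:
    - [0,0,0]
    - [0,0,0]
    - [0,0,0]
    - [0,0,0]
    - [0,0,1]
    - [0,0,3]
    - [0,0,5]
    - [0,0,6.5]
    - [0,0,7]
    - [0,0,7]
    - [0,0,7]
    - [0,0,7]
    - [0,0,7]
    - [0,0,7]
    - [0,0,7]
    - [0,0,7]
    - [0,0,7]
    - [0,0,7]
    - [0,0,4]
    - [0,0,0]

```text
time: 13.5
eef_pos: [0.4348, -0.06, 0.167]
tcp_rot: [-0.003, 1.0, 0.003, 0.004]
contact_force: [-0.6, -0.6, -2.1]
opening: 0.488
```

```bash
python3 rem.py .4427 -.0655 .0375;python3 look.py s11 180 400 180 330
```

```text
t 13.5 pos [ 0.4348 -0.06    0.167 ] yaw 90.29 tilt deg(x,y of z axis) [0.49 0.36] F [-0.6 -0.6 -2.1] open 0.488
tilt fix twist [-0.36  0.49  0.  ]
delta [ 0.0079 -0.0055 -0.1295]
```

View pics/s11.png

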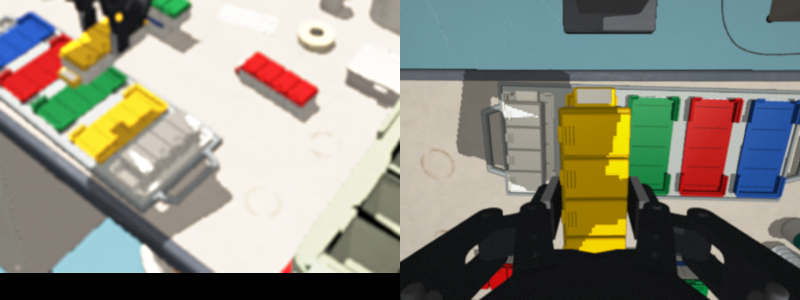

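move_arm:
  linear:
    - [0.002,-0.002,-0.02]
    - [0,0,-0.03]
    - [0,0,-0.03]
    - [0,0,-0.01]
    - [0,0,0]
    - [0,0,0]
    - [0,0,0]
  twist:
    - [-0.3,0.3,-2.2]
    - [0,0,0]
    - [0,0,0]
    - [0,0,0]
    - [0,0,0]
    - [0,0,0]
    - [0,0,0]

```text
time: 14.18
eef_pos: [0.4465, -0.0684, 0.0803]
tcp_rot: [0.024, 1.0, -0.004, 0.011]
contact_force: [-0.0, -0.8, -0.9]
opening: 0.481
```

```bash
python3 rem.py .4427 -.0655 .0375
```

```text
t 14.18 pos [ 0.4465 -0.0684  0.0803] yaw 87.2 tilt deg(x,y of z axis) [ 1.22 -0.46] F [-0.  -0.8 -0.9] open 0.481
tilt fix twist [0.46 1.22 0.  ]
delta [-0.0038  0.0029 -0.0428]
```

move_arm:
  linear:
    - [-0.004,0.003,-0.01]
    - [0,0,-0.01]
    - [0,0,-0.004]
    - [0,0,0]
    - [0,0,0]
  twist:
    - [0.4,1.2,0.8]
    - [0,0,0]
    - [0,0,0]
    - [0,0,0]
    - [0,0,0]

```text
time: 14.6
eef_pos: [0.4456, -0.0667, 0.0578]
tcp_rot: [0.017, 1.0, -0.002, 0.003]
contact_force: [0.1, 0.3, -0.9]
opening: 0.484
```

```bash
python3 rem.py .4427 -.0655 .0375; python3 look.py s12 170 290 200 320
```

```text
t 14.6 pos [ 0.4456 -0.0667  0.0578] yaw 88.03 tilt deg(x,y of z axis) [ 0.35 -0.19] F [ 0.1  0.3 -0.9] open 0.484
tilt fix twist [0.19 0.35 0.  ]
delta [-0.0029  0.0012 -0.0203]
```

View pics/s12.png

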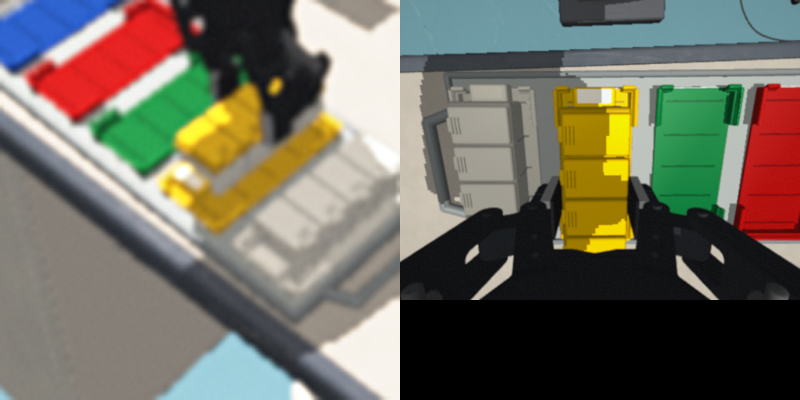

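Aligned with the yellow bay, tab over the gap. Lowering.

move_arm:
  linear:
    - [-0.003,0.001,-0.007]
    - [0,0,-0.006]
    - [0,0,-0.004]
    - [0,0,-0.003]
    - [0,0,-0.002]
    - [0,0,0]
    - [0,0,0]
  twist:
    - [0.2,0.3,0]
    - [0,0,0]
    - [0,0,0]
    - [0,0,0]
    - [0,0,0]
    - [0,0,0]
    - [0,0,0]

```text
time: 15.28
eef_pos: [0.4444, -0.0666, 0.0377]
tcp_rot: [0.017, 1.0, -0.0, 0.001]
contact_force: [0.8, -0.6, -1.2]
opening: 0.48
```

```bash
python3 rem.py .4427 -.0655 .0375; python3 look.py s13 170 290 200 320
```

```text
t 15.28 pos [ 0.4444 -0.0666  0.0377] yaw 88.04 tilt deg(x,y of z axis) [ 0.14 -0.04] F [ 0.8 -0.6 -1.2] open 0.48
tilt fix twist [0.04 0.14 0.  ]
delta [-0.0017  0.0011 -0.0002]
```

View pics/s13.png

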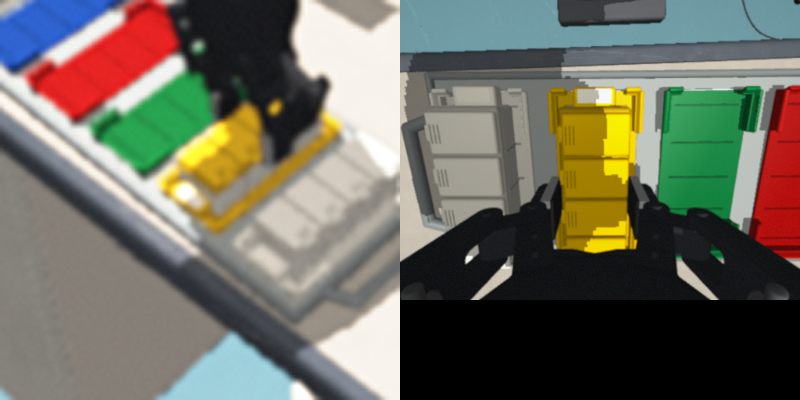

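move_arm:
  linear:
    - [0,0,-0.002]
    - [0,0,0]
    - [0,0,0]
  twist:
    - [0,0,0]
    - [0,0,0]
    - [0,0,0]

```text
time: 15.63
eef_pos: [0.4448, -0.0668, 0.0376]
tcp_rot: [0.017, 1.0, -0.0, 0.0]
contact_force: [-0.4, -0.0, -1.0]
opening: 0.484
```

```bash
python3 rem.py
```

```text
t 15.63 pos [ 0.4448 -0.0668  0.0376] yaw 88.05 tilt deg(x,y of z axis) [ 0.02 -0.01] F [-0.4 -0.  -1. ] open 0.484
tilt fix twist [0.01 0.02 0.  ]
```

move_arm:
  linear:
    - [0,0,-0.003]
    - [0,0,-0.002]
  twist:
    - [0,0,0]
    - [0,0,0]

```text
time: 15.8
eef_pos: [0.445, -0.067, 0.0368]
tcp_rot: [0.017, 1.0, 0.001, -0.003]
contact_force: [-10.3, 2.5, 20.0]
opening: 0.483
```

```bash
python3 rem.py
```

```text
t 15.8 pos [ 0.445  -0.067   0.0368] yaw 88.1 tilt deg(x,y of z axis) [-0.31  0.07] F [-10.3   2.5  20. ] open 0.483
tilt fix twist [-0.07 -0.31 -0.  ]
```

move_arm:
  linear:
    - [0,0,0.001]
    - [0,0,0]
    - [0,0,0]
    - [0,0,0]
  twist:
    - [0,0,0]
    - [0,0,0]
    - [0,0,0]
    - [0,0,0]
  grip: 0.62

```text
time: 16.13
eef_pos: [0.4456, -0.0671, 0.0381]
tcp_rot: [0.016, 1.0, 0.0, -0.002]
contact_force: [-0.1, -0.0, 0.8]
opening: 0.626
```

```bash
python3 rem.py
```

```text
t 16.13 pos [ 0.4456 -0.0671  0.0381] yaw 88.11 tilt deg(x,y of z axis) [-0.21  0.03] F [-0.1 -0.   0.8] open 0.626
tilt fix twist [-0.03 -0.21 -0.  ]
```

move_arm:
  linear:
    - [0,0,0.006]
    - [0,0,0.012]
    - [0,0,0.03]
    - [0,0,0.04]
    - [0,0,0.03]
    - [0.02,-0.015,0.01]
    - [0.02,-0.015,0]
    - [0.02,-0.015,0]
    - [0,0,0]
  twist:
    - [0,0,0]
    - [0,0,0]
    - [0,0,0]
    - [0,0,0]
    - [0,0,0]
    - [0,0,-5]
    - [0,0,-7]
    - [0,0,-7]
    - [0,0,0]

```text
time: 16.88
eef_pos: [0.5029, -0.1113, 0.1724]
tcp_rot: [0.188, 0.982, 0.004, -0.003]
contact_force: [-0.9, -0.3, -0.2]
opening: 0.621
```

```bash
python3 rem.py;python3 look.py s14 170 390 160 330; python3 -c "
from meas import *
c=cam('top'); np.savez('top2.npz',**c); cv2.imwrite('pics/t2.png',cv2.resize(c['img'][130:285,140:420],None,fx=2.8,fy=2.8,interpolation=cv2.INTER_CUBIC))
meas(c,'red',.034,(.58,.68,-.3,-.1))
meas(c,'yellow',.045,(.35,.55,-.12,-.02))
"
```

```text
t 16.88 pos [ 0.5029 -0.1113  0.1724] yaw 68.36 tilt deg(x,y of z axis) [-0.22  0.47] F [-0.9 -0.3 -0.2] open 0.621
tilt fix twist [-0.47 -0.22 -0.  ]
red 785 mean [ 0.635  -0.1841  0.0337] rect (array([ 635.1, -183.7]), array([107.9,  38.9]), 85.75) pca -94.42
yellow 221 mean [ 0.475  -0.0572  0.0443] rect (array([464.8, -59.8]), array([24. , 73.4]), 85.03) pca 166.1
```

View pics/s14.png

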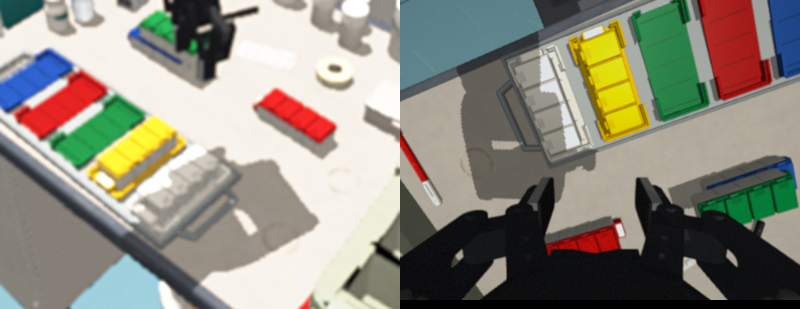

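View pics/t2.png

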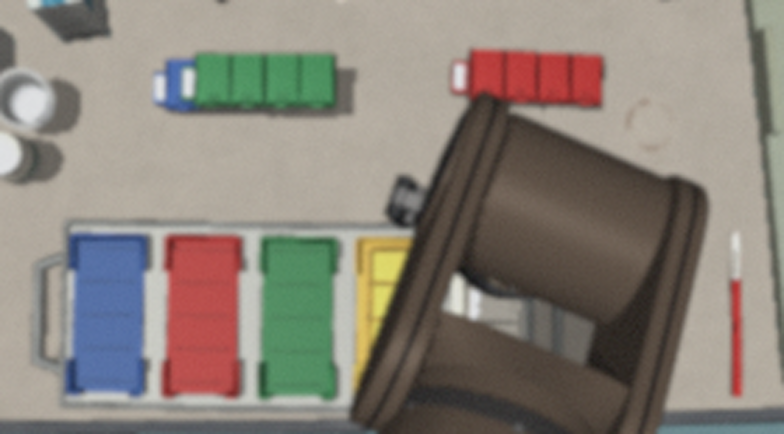

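move_arm:
  linear:
    - [0.012,-0.006,0]
    - [0.013,-0.006,0]
    - [0.013,-0.006,0]
    - [0.013,-0.006,-0.005]
    - [0.013,-0.006,-0.01]
    - [0.013,-0.006,-0.01]
    - [0.013,-0.006,-0.01]
    - [0.013,-0.006,-0.01]
    - [0.013,-0.006,-0.02]
    - [0.012,-0.006,-0.02]
    - [0.01,-0.006,-0.01]
    - [0,0,0]
    - [0,0,0]
  twist:
    - [0,0,-5]
    - [0,0,-6.9]
    - [0,0,-6.9]
    - [0,0,-6.9]
    - [0,0,-6.9]
    - [0,0,-6.9]
    - [0,0,-6.9]
    - [0,0,-6.9]
    - [0,0,-6.9]
    - [0,0,-6.9]
    - [0,0,-3]
    - [0,0,0]
    - [0,0,0]
  grip: 0.8

```text
time: 18.12
eef_pos: [0.6264, -0.1632, 0.0621]
tcp_rot: [0.728, 0.685, 0.008, -0.014]
contact_force: [-0.1, 0.6, -0.1]
opening: 0.8
```

```bash
python3 rem.py .635 -.184 .022
```

```text
t 18.12 pos [ 0.6264 -0.1632  0.0621] yaw -3.48 tilt deg(x,y of z axis) [-0.42  1.78] F [-0.1  0.6 -0.1] open 0.8
tilt fix twist [-1.78 -0.42 -0.  ]
delta [ 0.0086 -0.0208 -0.0401]
```

move_arm:
  linear:
    - [0.009,-0.021,0]
    - [0,0,0]
    - [0,0,0]
    - [0,0,0]
  twist:
    - [-1.7,-0.4,0]
    - [0,0,0]
    - [0,0,0]
    - [0,0,0]

```text
time: 18.45
eef_pos: [0.632, -0.181, 0.0631]
tcp_rot: [0.725, 0.689, -0.0, -0.003]
contact_force: [-0.7, 0.6, 1.1]
opening: 0.797
```

```bash
python3 rem.py .635 -.184 .022; python3 look.py s15 260 420 150 280
```

```text
t 18.45 pos [ 0.632  -0.181   0.0631] yaw -2.97 tilt deg(x,y of z axis) [-0.23  0.18] F [-0.7  0.6  1.1] open 0.797
tilt fix twist [-0.18 -0.23 -0.  ]
delta [ 0.003  -0.003  -0.0411]
```

View pics/s15.png

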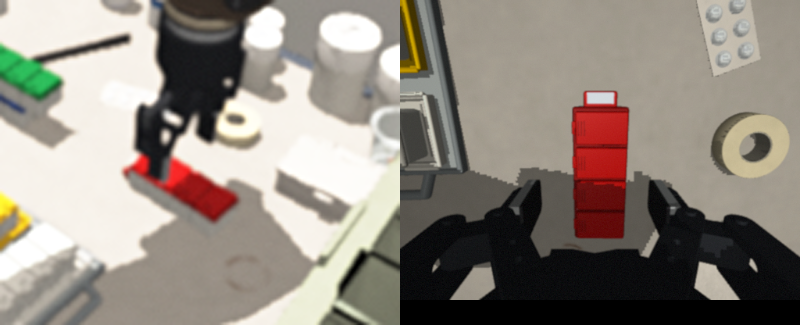

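move_arm:
  linear:
    - [0.003,-0.003,-0.01]
    - [0.0005,0,-0.013]
    - [0,0,-0.01]
    - [0,0,-0.005]
    - [0,0,0]
    - [0,0,0]
  twist:
    - [-0.2,-0.2,-0.9]
    - [0,0,0]
    - [0,0,0]
    - [0,0,0]
    - [0,0,0]
    - [0,0,0]

```text
time: 19.05
eef_pos: [0.6345, -0.1824, 0.0204]
tcp_rot: [0.731, 0.683, -0.0, -0.001]
contact_force: [0.4, -0.5, 0.6]
opening: 0.799
```

```bash
python3 rem.py .635 -.184 .022; python3 look.py s16 260 420 150 280
```

```text
t 19.05 pos [ 0.6345 -0.1824  0.0204] yaw -3.88 tilt deg(x,y of z axis) [-0.11  0.04] F [ 0.4 -0.5  0.6] open 0.799
tilt fix twist [-0.04 -0.11 -0.  ]
delta [ 0.0005 -0.0016  0.0016]
```

View pics/s16.png

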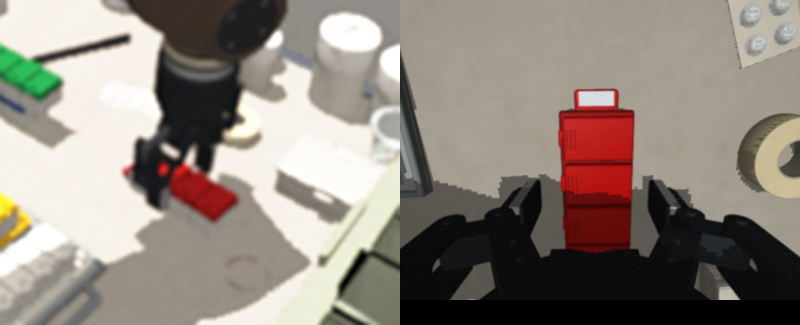

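move_arm:
  linear:
    - [0,-0.001,0.002]
    - [0,0,0]
    - [0,0,0]
    - [0,0,0]
    - [0,0,0]
    - [0,0,0]
  twist:
    - [0,0,0]
    - [0,0,0]
    - [0,0,0]
    - [0,0,0]
    - [0,0,0]
    - [0,0,0]
  grip: 0.3

```text
time: 19.65
eef_pos: [0.6362, -0.1844, 0.0256]
tcp_rot: [0.731, 0.683, 0.0, 0.001]
contact_force: [0.1, -0.0, -0.8]
opening: 0.488
```

```bash
python3 rem.py .448 .086 .022
```

```text
t 19.65 pos [ 0.6362 -0.1844  0.0256] yaw -3.88 tilt deg(x,y of z axis) [ 0.14 -0.08] F [ 0.1 -0.  -0.8] open 0.488
tilt fix twist [0.08 0.14 0.  ]
delta [-0.1882  0.2704 -0.0036]
```

move_arm:
  linear:
    - [0,0,0.008]
    - [0,0,0.015]
    - [0,0,0.03]
    - [0,0,0.035]
    - [0,0,0.035]
    - [-0.013,0.019,0]
    - [-0.013,0.019,0]
    - [-0.013,0.019,0]
    - [-0.013,0.019,0]
    - [-0.013,0.019,0]
    - [-0.013,0.019,0]
    - [-0.013,0.019,0]
    - [-0.013,0.019,0]
    - [-0.013,0.019,0]
    - [-0.013,0.019,0]
    - [-0.013,0.019,0]
    - [-0.013,0.019,0]
    - [-0.013,0.019,0]
    - [-0.013,0.019,0]
    - [0,0,0]
  twist:
    - [0,0,0]
    - [0,0,0]
    - [0,0,0]
    - [0,0,0]
    - [0,0,1]
    - [0,0,3]
    - [0,0,5]
    - [0,0,6.5]
    - [0,0,7]
    - [0,0,7]
    - [0,0,7]
    - [0,0,7]
    - [0,0,7]
    - [0,0,7]
    - [0,0,7]
    - [0,0,7]
    - [0,0,7]
    - [0,0,7]
    - [0,0,5]
    - [0,0,0]

```text
time: 21.32
eef_pos: [0.4472, 0.0907, 0.1832]
tcp_rot: [0.006, 1.0, 0.01, 0.014]
contact_force: [-0.1, -1.3, -1.1]
opening: 0.484
```

```bash
python3 rem.py .448 .086 .037
```

```text
t 21.32 pos [0.4472 0.0907 0.1832] yaw 89.28 tilt deg(x,y of z axis) [1.64 1.1 ] F [-0.1 -1.3 -1.1] open 0.484
tilt fix twist [-1.1   1.64  0.  ]
delta [ 0.0008 -0.0047 -0.1462]
```

move_arm:
  linear:
    - [-0.003,-0.003,-0.015]
    - [-0.003,0,-0.03]
    - [0,0,-0.035]
    - [0,0,-0.025]
    - [0,0,-0.005]
    - [0,0,0]
    - [0,0,0]
  twist:
    - [-1.0,1.3,-1.3]
    - [0,0,0]
    - [0,0,0]
    - [0,0,0]
    - [0,0,0]
    - [0,0,0]
    - [0,0,0]

```text
time: 21.9
eef_pos: [0.4467, 0.0872, 0.082]
tcp_rot: [0.02, 1.0, -0.001, 0.014]
contact_force: [0.2, -0.9, 0.1]
opening: 0.482
```

```bash
python3 rem.py .448 .086 .037
```

```text
t 21.9 pos [0.4467 0.0872 0.082 ] yaw 87.76 tilt deg(x,y of z axis) [ 1.62 -0.1 ] F [ 0.2 -0.9  0.1] open 0.482
tilt fix twist [0.1  1.62 0.  ]
delta [ 0.0013 -0.0012 -0.045 ]
```

move_arm:
  linear:
    - [0.001,-0.001,-0.01]
    - [0,0,-0.012]
    - [0,0,-0.005]
    - [0,0,0]
    - [0,0,0]
  twist:
    - [0.1,1.6,0.2]
    - [0,0,0]
    - [0,0,0]
    - [0,0,0]
    - [0,0,0]

```text
time: 22.32
eef_pos: [0.4557, 0.0852, 0.0642]
tcp_rot: [0.019, 1.0, -0.0, 0.008]
contact_force: [-1.2, -1.0, -1.8]
opening: 0.482
```

```bash
python3 rem.py .448 .086 .037; python3 look.py s17 150 270 180 300
```

```text
t 22.32 pos [0.4557 0.0852 0.0642] yaw 87.86 tilt deg(x,y of z axis) [ 0.97 -0.04] F [-1.2 -1.  -1.8] open 0.482
tilt fix twist [0.04 0.97 0.  ]
delta [-0.0077  0.0008 -0.0272]
```

View pics/s17.png

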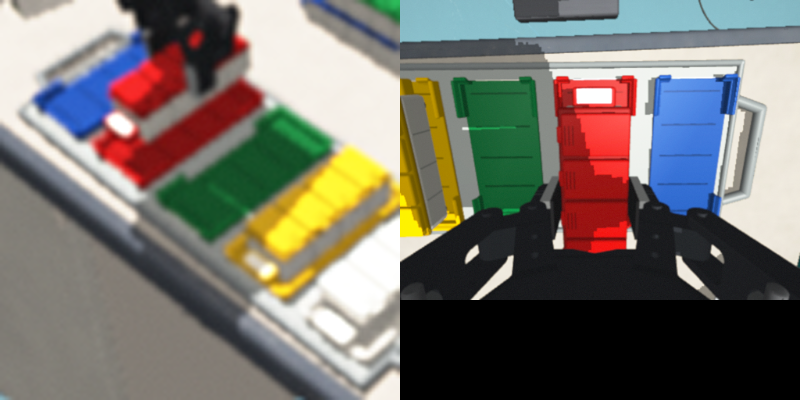

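move_arm:
  linear:
    - [-0.007,0.001,-0.007]
    - [-0.001,0,-0.005]
    - [0,0,0]
    - [0,0,0]
  twist:
    - [0,0.9,0.1]
    - [0,0,0]
    - [0,0,0]
    - [0,0,0]

```text
time: 22.75
eef_pos: [0.4476, 0.0865, 0.0529]
tcp_rot: [0.018, 1.0, -0.0, 0.001]
contact_force: [-0.0, -1.6, -0.3]
opening: 0.484
```

```bash
python3 rem.py .448 .086 .037; python3 look.py s18 150 270 180 300
```

```text
t 22.75 pos [0.4476 0.0865 0.0529] yaw 87.99 tilt deg(x,y of z axis) [ 0.16 -0.05] F [-0.  -1.6 -0.3] open 0.484
tilt fix twist [0.05 0.16 0.  ]
delta [ 0.0004 -0.0005 -0.0159]
```

View pics/s18.png

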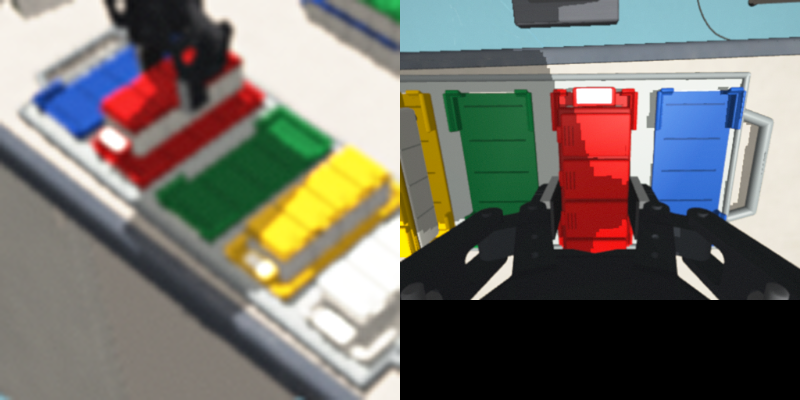

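move_arm:
  linear:
    - [0,0,-0.006]
    - [0,0,-0.005]
    - [0,0,-0.004]
    - [0,0,-0.003]
  twist:
    - [0,0.1,0]
    - [0,0,0]
    - [0,0,0]
    - [0,0,0]

```text
time: 23.18
eef_pos: [0.4487, 0.0864, 0.0346]
tcp_rot: [0.017, 1.0, -0.0, 0.001]
contact_force: [-12.5, 0.5, 35.3]
opening: 0.485
```

```bash
python3 rem.py .448 .086 .037; python3 look.py s19 150 270 180 300
```

```text
t 23.18 pos [0.4487 0.0864 0.0346] yaw 88.0 tilt deg(x,y of z axis) [ 0.16 -0.05] F [-12.5   0.5  35.3] open 0.485
tilt fix twist [0.05 0.16 0.  ]
delta [-0.0007 -0.0004  0.0024]
```

View pics/s19.png

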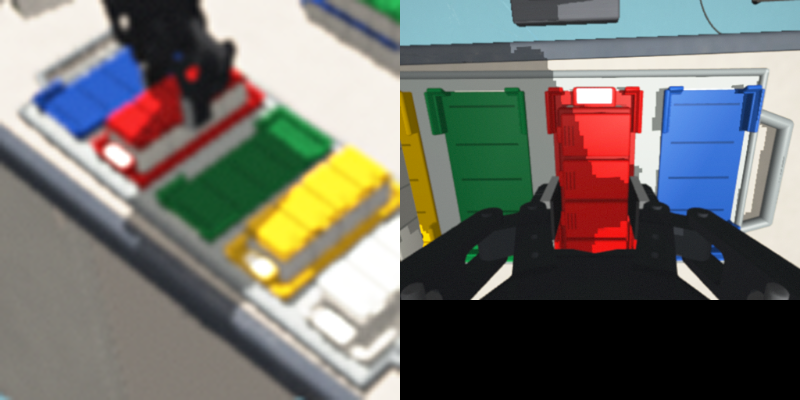

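Floor reached (35 N contact); ease up and release.

move_arm:
  linear:
    - [0,0,0.001]
    - [0,0,0]
    - [0,0,0]
    - [0,0,0]
  twist:
    - [0,0,0]
    - [0,0,0]
    - [0,0,0]
    - [0,0,0]
  grip: 0.62

```text
time: 23.62
eef_pos: [0.4491, 0.0864, 0.0353]
tcp_rot: [0.018, 1.0, -0.0, 0.002]
contact_force: [-0.2, 0.3, -0.0]
opening: 0.62
```

move_arm:
  linear:
    - [0,0,0.006]
    - [0,0,0.012]
    - [0,0,0.03]
    - [0,0,0.04]
    - [0,0,0.03]
    - [0.015,-0.005,0.01]
    - [0.02,-0.005,0]
    - [0.02,-0.005,0]
    - [0,0,0]
  twist:
    - [0,0,0]
    - [0,0,0]
    - [0,0,0]
    - [0,0,0]
    - [0,0,0]
    - [0,0,-5]
    - [0,0,-7]
    - [0,0,-7]
    - [0,0,0]

```text
time: 24.37
eef_pos: [0.5028, 0.0713, 0.1735]
tcp_rot: [0.189, 0.982, 0.002, 0.003]
contact_force: [0.8, -0.5, 0.7]
opening: 0.619
```

```bash
python3 rem.py;python3 look.py s20 140 350 130 320; python3 -c "
from meas import *
c=cam('top'); np.savez('top3.npz',**c); cv2.imwrite('pics/t3.png',cv2.resize(c['img'][130:285,140:420],None,fx=2.8,fy=2.8,interpolation=cv2.INTER_CUBIC))
meas(c,'green',.068,(.58,.68,-.1,.15))
meas(c,'yellow',.045,(.35,.55,-.12,-.02))
meas(c,'red',.045,(.35,.55,.03,.13))
meas(c,'white',.045,(.35,.55,-.18,-.1))
"
```

```text
t 24.37 pos [0.5028 0.0713 0.1735] yaw 68.25 tilt deg(x,y of z axis) [0.33 0.12] F [ 0.8 -0.5  0.7] open 0.619
tilt fix twist [-0.12  0.33  0.  ]
green 769 mean [0.6278 0.0312 0.0678] rect (array([628.4,  32.4]), array([104.1,  35.1]), 88.14) pca -91.07
yellow 955 mean [ 0.4453 -0.0671  0.0443] rect (array([445.6, -67.1]), array([ 42. , 110.8]), 87.68) pca 177.42
red 426 mean [0.4262 0.0853 0.0445] rect (array([426.1,  85.9]), array([41.1, 48.7]), 84.93) pca 179.44
white 900 mean [ 0.4401 -0.1425  0.0446] rect (array([ 441.4, -143.3]), array([ 40.9, 110.6]), 87.71) pca 177.51
```

View pics/s20.png

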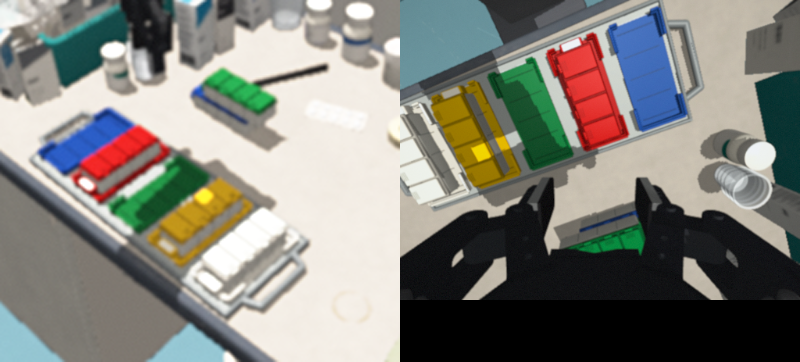

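View pics/t3.png

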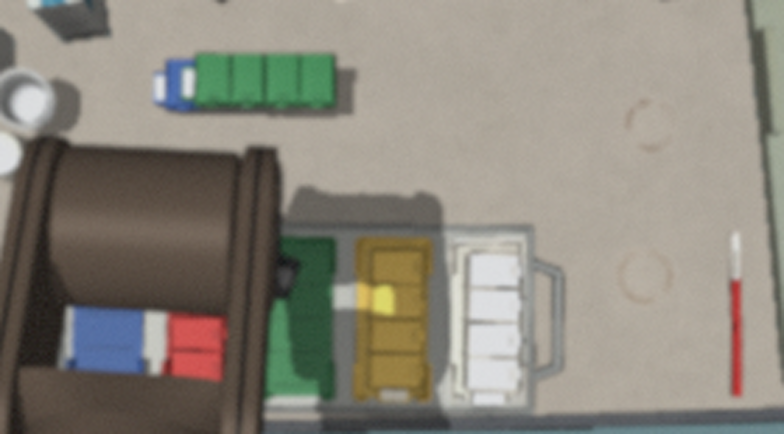

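move_arm:
  linear:
    - [0.012,-0.003,0]
    - [0.012,-0.004,0]
    - [0.012,-0.004,0]
    - [0.012,-0.004,-0.005]
    - [0.012,-0.004,-0.008]
    - [0.012,-0.004,-0.008]
    - [0.012,-0.004,-0.008]
    - [0.012,-0.004,-0.008]
    - [0.012,-0.004,-0.008]
    - [0.012,-0.004,-0.008]
    - [0.008,-0.003,-0.008]
    - [0,0,0]
    - [0,0,0]
    - [0,0,0]
  twist:
    - [0,0,-5]
    - [0,0,-6.9]
    - [0,0,-6.9]
    - [0,0,-6.9]
    - [0,0,-6.9]
    - [0,0,-6.9]
    - [0,0,-6.9]
    - [0,0,-6.9]
    - [0,0,-6.9]
    - [0,0,-6.5]
    - [0,0,-3]
    - [0,0,0]
    - [0,0,0]
    - [0,0,0]
  grip: 0.8

```text
time: 25.68
eef_pos: [0.6095, 0.0359, 0.0969]
tcp_rot: [0.723, 0.691, -0.003, -0.014]
contact_force: [-0.0, -0.4, 0.1]
opening: 0.8
```

```bash
python3 rem.py .628 .0315 .058
```

```text
t 25.68 pos [0.6095 0.0359 0.0969] yaw -2.63 tilt deg(x,y of z axis) [-1.34  0.94] F [-0.  -0.4  0.1] open 0.8
tilt fix twist [-0.94 -1.34 -0.  ]
delta [ 0.0185 -0.0044 -0.0389]
```

move_arm:
  linear:
    - [0.018,-0.004,0]
    - [0.002,0,0]
    - [0,0,0]
    - [0,0,0]
  twist:
    - [-0.9,-1.3,1.3]
    - [0,0,0]
    - [0,0,0]
    - [0,0,0]

```text
time: 26.02
eef_pos: [0.6265, 0.0336, 0.0982]
tcp_rot: [0.713, 0.701, -0.001, -0.001]
contact_force: [0.2, 1.7, 0.6]
opening: 0.804
```

```bash
python3 rem.py .628 .0315 .058; python3 look.py s21 200 360 120 250
```

```text
t 26.02 pos [0.6265 0.0336 0.0982] yaw -0.94 tilt deg(x,y of z axis) [-0.19  0.05] F [0.2 1.7 0.6] open 0.804
tilt fix twist [-0.05 -0.19 -0.  ]
delta [ 0.0015 -0.0021 -0.0402]
```

View pics/s21.png

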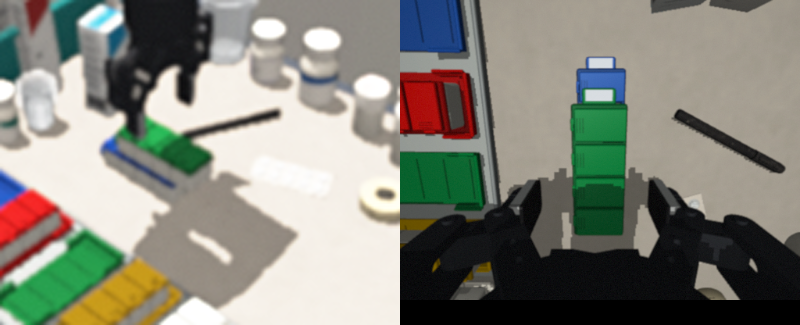

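move_arm:
  linear:
    - [0.002,-0.002,-0.01]
    - [0.0005,0,-0.013]
    - [0,0,-0.01]
    - [0,0,-0.004]
    - [0,0,0]
    - [0,0,0]
  twist:
    - [0,-0.2,-0.4]
    - [0,0,0]
    - [0,0,0]
    - [0,0,0]
    - [0,0,0]
    - [0,0,0]

```text
time: 26.62
eef_pos: [0.6268, 0.0316, 0.0556]
tcp_rot: [0.716, 0.698, -0.001, -0.002]
contact_force: [0.9, -0.3, -0.6]
opening: 0.801
```

```bash
python3 rem.py .628 .0315 .058; python3 look.py s22 200 360 120 250
```

```text
t 26.62 pos [0.6268 0.0316 0.0556] yaw -1.39 tilt deg(x,y of z axis) [-0.19  0.09] F [ 0.9 -0.3 -0.6] open 0.801
tilt fix twist [-0.09 -0.19 -0.  ]
delta [ 0.0012 -0.0001  0.0024]
```

View pics/s22.png

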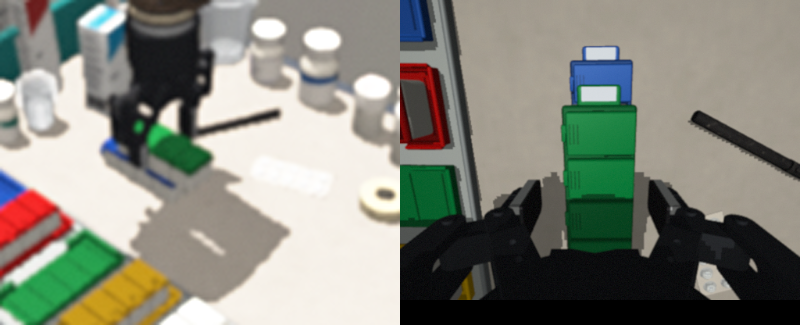

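move_arm:
  linear:
    - [0.002,0,0.002]
    - [0,0,0]
    - [0,0,0]
    - [0,0,0]
    - [0,0,0]
    - [0,0,0]
  twist:
    - [0,0,0]
    - [0,0,0]
    - [0,0,0]
    - [0,0,0]
    - [0,0,0]
    - [0,0,0]
  grip: 0.3

```text
time: 27.22
eef_pos: [0.6309, 0.0315, 0.0608]
tcp_rot: [0.716, 0.699, 0.001, 0.0]
contact_force: [-0.9, -0.4, -1.0]
opening: 0.481
```

```bash
python3 rem.py .4453 .010 .037
```

```text
t 27.22 pos [0.6309 0.0315 0.0608] yaw -1.38 tilt deg(x,y of z axis) [0.11 0.06] F [-0.9 -0.4 -1. ] open 0.481
tilt fix twist [-0.06  0.11  0.  ]
delta [-0.1856 -0.0215 -0.0238]
```

move_arm:
  linear:
    - [0,0,0.008]
    - [0,0,0.015]
    - [0,0,0.03]
    - [0,0,0.03]
    - [-0.005,0,0.01]
    - [-0.013,-0.0015,0]
    - [-0.013,-0.0015,0]
    - [-0.013,-0.0015,0]
    - [-0.013,-0.0015,0]
    - [-0.013,-0.0015,0]
    - [-0.013,-0.0015,0]
    - [-0.013,-0.0015,0]
    - [-0.013,-0.0015,0]
    - [-0.013,-0.0015,0]
    - [-0.013,-0.0015,0]
    - [-0.013,-0.0015,0]
    - [-0.012,-0.0015,0]
    - [-0.01,-0.0015,0]
    - [-0.006,0,0]
    - [0,0,0]
  twist:
    - [0,0,0]
    - [0,0,0]
    - [0,0,0]
    - [0,0,0]
    - [0,0,1]
    - [0,0,3]
    - [0,0,5]
    - [0,0,6.5]
    - [0,0,7]
    - [0,0,7]
    - [0,0,7]
    - [0,0,7]
    - [0,0,7]
    - [0,0,7]
    - [0,0,7]
    - [0,0,7]
    - [0,0,7]
    - [0,0,6]
    - [0,0,3]
    - [0,0,0]

```text
time: 28.88
eef_pos: [0.4358, 0.0129, 0.1534]
tcp_rot: [0.007, 1.0, -0.0, -0.003]
contact_force: [0.8, 0.1, -1.7]
opening: 0.481
```

```bash
python3 rem.py .4453 .010 .037
```

```text
t 28.88 pos [0.4358 0.0129 0.1534] yaw 89.17 tilt deg(x,y of z axis) [-0.37 -0.01] F [ 0.8  0.1 -1.7] open 0.481
tilt fix twist [ 0.01 -0.37  0.  ]
delta [ 0.0095 -0.0029 -0.1164]
```

move_arm:
  linear:
    - [0.004,-0.002,-0.015]
    - [0,0,-0.025]
    - [0,0,-0.025]
    - [0,0,-0.01]
    - [0,0,0]
    - [0,0,0]
    - [0,0,0]
  twist:
    - [0,0.3,-1.1]
    - [0,0,0]
    - [0,0,0]
    - [0,0,0]
    - [0,0,0]
    - [0,0,0]
    - [0,0,0]

```text
time: 29.47
eef_pos: [0.4406, 0.0108, 0.0773]
tcp_rot: [0.021, 1.0, -0.001, -0.003]
contact_force: [0.2, 0.4, -1.3]
opening: 0.481
```

```bash
python3 rem.py .4453 .010 .037
```

```text
t 29.47 pos [0.4406 0.0108 0.0773] yaw 87.63 tilt deg(x,y of z axis) [-0.3  -0.06] F [ 0.2  0.4 -1.3] open 0.481
tilt fix twist [ 0.06 -0.3   0.  ]
delta [ 0.0047 -0.0008 -0.0403]
```

move_arm:
  linear:
    - [0.0045,-0.001,-0.01]
    - [0,0,-0.01]
    - [0,0,-0.005]
    - [0,0,0]
    - [0,0,0]
  twist:
    - [0,-0.3,0.4]
    - [0,0,0]
    - [0,0,0]
    - [0,0,0]
    - [0,0,0]

```text
time: 29.88
eef_pos: [0.4486, 0.0094, 0.0553]
tcp_rot: [0.018, 1.0, -0.001, 0.004]
contact_force: [-0.2, 0.7, -0.3]
opening: 0.48
```

```bash
python3 rem.py .4453 .010 .037; python3 look.py s23 160 280 190 310
```

```text
t 29.88 pos [0.4486 0.0094 0.0553] yaw 87.97 tilt deg(x,y of z axis) [ 0.47 -0.16] F [-0.2  0.7 -0.3] open 0.48
tilt fix twist [0.16 0.47 0.  ]
delta [-0.0033  0.0006 -0.0183]
```

View pics/s23.png

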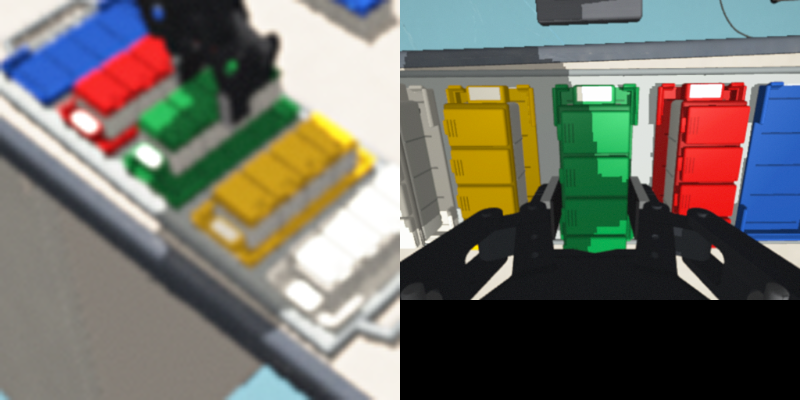

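move_arm:
  linear:
    - [-0.003,0.0005,-0.006]
    - [0,0,-0.005]
    - [0,0,-0.004]
    - [0,0,-0.003]
    - [0,0,-0.002]
  twist:
    - [0.1,0.4,0]
    - [0,0,0]
    - [0,0,0]
    - [0,0,0]
    - [0,0,0]

```text
time: 30.4
eef_pos: [0.4464, 0.0097, 0.0361]
tcp_rot: [0.018, 1.0, -0.001, 0.001]
contact_force: [-7.9, 1.0, 22.8]
opening: 0.481
```

```bash
python3 rem.py .4453 .010 .037; python3 look.py s24 160 280 190 310
```

```text
t 30.4 pos [0.4464 0.0097 0.0361] yaw 87.98 tilt deg(x,y of z axis) [ 0.15 -0.08] F [-7.9  1.  22.8] open 0.481
tilt fix twist [0.08 0.15 0.  ]
delta [-0.0011  0.0003  0.0009]
```

View pics/s24.png

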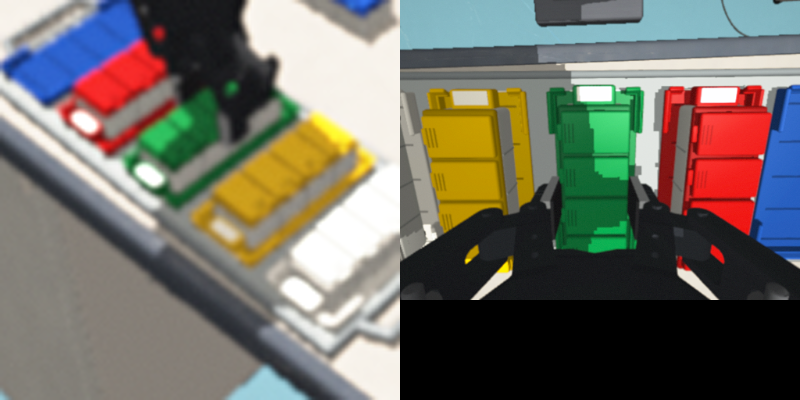

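Green is seated. Release and retreat.

move_arm:
  linear:
    - [0,0,0.001]
    - [0,0,0]
    - [0,0,0]
    - [0,0,0]
  twist:
    - [0,0,0]
    - [0,0,0]
    - [0,0,0]
    - [0,0,0]
  grip: 0.62

```text
time: 30.83
eef_pos: [0.4472, 0.0096, 0.0373]
tcp_rot: [0.018, 1.0, -0.001, 0.002]
contact_force: [-0.5, -0.2, 0.0]
opening: 0.618
```

move_arm:
  linear:
    - [0,0,0.006]
    - [0,0,0.012]
    - [0,0,0.03]
    - [0,0,0.04]
    - [0,0,0.03]
    - [0.015,-0.005,0.01]
    - [0.02,-0.01,0]
    - [0.02,-0.01,0]
    - [0,0,0]
  twist:
    - [0,0,0]
    - [0,0,0]
    - [0,0,0]
    - [0,0,0]
    - [0,0,0]
    - [0,0,-5]
    - [0,0,-7]
    - [0,0,-7]
    - [0,0,0]

```text
time: 31.58
eef_pos: [0.5009, -0.0152, 0.1747]
tcp_rot: [0.189, 0.982, 0.001, 0.003]
contact_force: [-0.6, -0.4, -0.3]
opening: 0.618
```

```bash
python3 rem.py;python3 look.py s25 140 350 130 320; python3 -c "
from meas import *
c=cam('top'); np.savez('top4.npz',**c)
meas(c,'blue',.034,(.58,.68,-.1,.15))
meas(c,'red',.045,(.35,.55,.03,.13))
cv2.imwrite('pics/p4.png',np.vstack([ortho(c,.58,.68,-.05,.15,.034,.00035),cv2.resize(c['img'][130:285,140:420],(571,316))]))
"
```

```text
t 31.58 pos [ 0.5009 -0.0152  0.1747] yaw 68.21 tilt deg(x,y of z axis) [0.35 0.05] F [-0.6 -0.4 -0.3] open 0.618
tilt fix twist [-0.05  0.35  0.  ]
blue 795 mean [0.6308 0.058  0.0337] rect (array([631.2,  59.2]), array([105.2,  37.1]), 89.23) pca -90.69
red 197 mean [0.4775 0.097  0.0445] rect (array([464.3,  95.1]), array([20.6, 80.9]), 88.04) pca 170.99Traceback (most recent call last):
  File "<string>", line 6, in <module>
    cv2.imwrite('pics/p4.png',np.vstack([ortho(c,.58,.68,-.05,.15,.034,.00035),cv2.resize(c['img'][130:285,140:420],(571,316))]))
                              ~~~~~~~~~^^^^^^^^^^^^^^^^^^^^^^^^^^^^^^^^^^^^^^^^^^^^^^^^^^^^^^^^^^^^^^^^^^^^^^^^^^^^^^^^^^^^^^^^^
    return _nx.concatenate(arrs, 0, dtype=dtype, casting=casting)
           ~~~~~~~~~~~~~~~^^^^^^^^^^^^^^^^^^^^^^^^^^^^^^^^^^^^^^^
ValueError: all the input array dimensions except for the concatenation axis must match exactly, but along dimension 1, the array at index 0 has size 572 and the array at index 1 has size 571
```

View pics/s25.png

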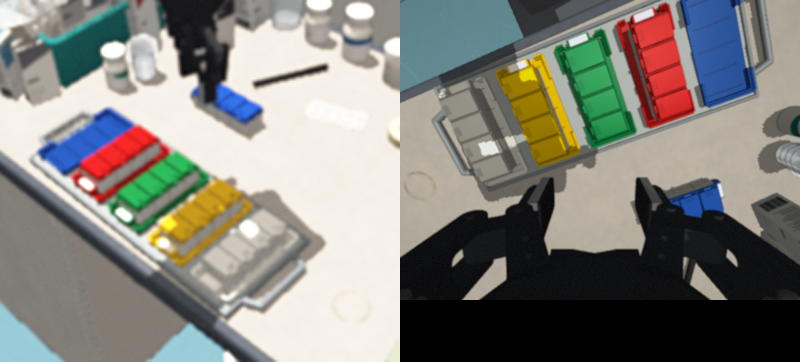

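move_arm:
  linear:
    - [0.012,0.006,0]
    - [0.012,0.007,0]
    - [0.012,0.007,0]
    - [0.012,0.007,-0.005]
    - [0.012,0.007,-0.01]
    - [0.012,0.007,-0.01]
    - [0.012,0.007,-0.01]
    - [0.012,0.007,-0.012]
    - [0.012,0.007,-0.012]
    - [0.012,0.006,-0.012]
    - [0.009,0.005,-0.012]
    - [0,0,0]
    - [0,0,0]
    - [0,0,0]
  twist:
    - [0,0,-5]
    - [0,0,-6.9]
    - [0,0,-6.9]
    - [0,0,-6.9]
    - [0,0,-6.9]
    - [0,0,-6.9]
    - [0,0,-6.9]
    - [0,0,-6.9]
    - [0,0,-6.9]
    - [0,0,-6]
    - [0,0,-2]
    - [0,0,0]
    - [0,0,0]
    - [0,0,0]
  grip: 0.8

```text
time: 32.9
eef_pos: [0.6112, 0.0704, 0.0771]
tcp_rot: [0.717, 0.697, -0.003, -0.011]
contact_force: [-0.3, -0.1, -0.0]
opening: 0.798
```

```bash
python3 rem.py .631 .0585 .022
```

```text
t 32.9 pos [0.6112 0.0704 0.0771] yaw -1.6 tilt deg(x,y of z axis) [-1.14  0.67] F [-0.3 -0.1 -0. ] open 0.798
tilt fix twist [-0.67 -1.14 -0.  ]
delta [ 0.0198 -0.0119 -0.0551]
```

move_arm:
  linear:
    - [0.019,-0.012,0]
    - [0.002,0,0]
    - [0,0,0]
    - [0,0,0]
  twist:
    - [-0.6,-1.1,0.8]
    - [0,0,0]
    - [0,0,0]
    - [0,0,0]

```text
time: 33.23
eef_pos: [0.6299, 0.0583, 0.0794]
tcp_rot: [0.711, 0.704, -0.0, -0.001]
contact_force: [0.6, -0.4, 0.6]
opening: 0.802
```

```bash
python3 rem.py .631 .0585 .022; python3 look.py s26 200 360 120 250
```

```text
t 33.23 pos [0.6299 0.0583 0.0794] yaw -0.57 tilt deg(x,y of z axis) [-0.07  0.06] F [ 0.6 -0.4  0.6] open 0.802
tilt fix twist [-0.06 -0.07 -0.  ]
delta [ 0.0011  0.0002 -0.0574]
```

View pics/s26.png

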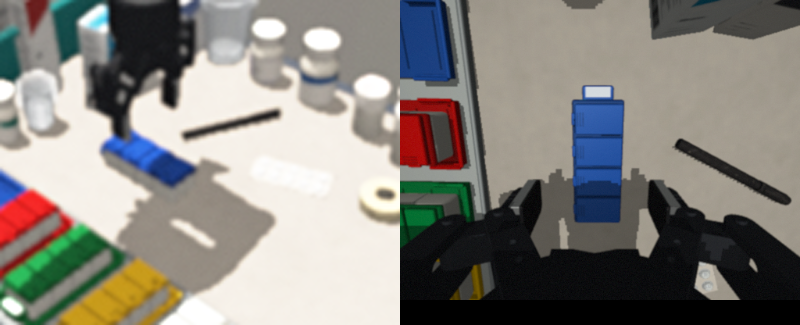

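move_arm:
  linear:
    - [0.001,0,-0.012]
    - [0,0,-0.018]
    - [0,0,-0.015]
    - [0,0,-0.007]
    - [0,0,0]
    - [0,0,0]
  twist:
    - [0,0,-0.2]
    - [0,0,0]
    - [0,0,0]
    - [0,0,0]
    - [0,0,0]
    - [0,0,0]

```text
time: 33.83
eef_pos: [0.6291, 0.0594, 0.0241]
tcp_rot: [0.712, 0.702, 0.0, -0.001]
contact_force: [0.5, -0.2, 0.5]
opening: 0.797
```

```bash
python3 rem.py .631 .0585 .022; python3 look.py s27 200 360 120 250
```

```text
t 33.83 pos [0.6291 0.0594 0.0241] yaw -0.75 tilt deg(x,y of z axis) [-0.08  0.09] F [ 0.5 -0.2  0.5] open 0.797
tilt fix twist [-0.09 -0.08 -0.  ]
delta [ 0.0019 -0.0009 -0.0021]
```

View pics/s27.png

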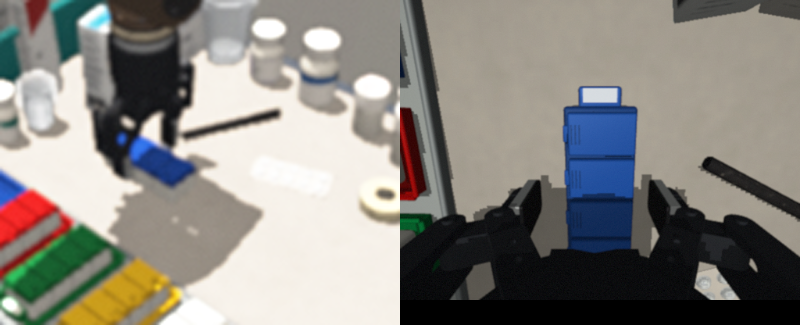

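move_arm:
  linear:
    - [0.002,-0.001,-0.003]
    - [0,0,0]
    - [0,0,0]
    - [0,0,0]
    - [0,0,0]
    - [0,0,0]
  twist:
    - [0,0,0]
    - [0,0,0]
    - [0,0,0]
    - [0,0,0]
    - [0,0,0]
    - [0,0,0]
  grip: 0.3

```text
time: 34.43
eef_pos: [0.634, 0.0582, 0.0247]
tcp_rot: [0.712, 0.702, 0.002, 0.001]
contact_force: [-0.4, -0.1, 0.5]
opening: 0.482
```

```bash
python3 rem.py .4505 .162 .037
```

```text
t 34.43 pos [0.634  0.0582 0.0247] yaw -0.75 tilt deg(x,y of z axis) [0.31 0.07] F [-0.4 -0.1  0.5] open 0.482
tilt fix twist [-0.07  0.31  0.  ]
delta [-0.1835  0.1038  0.0123]
```

move_arm:
  linear:
    - [0,0,0.008]
    - [0,0,0.015]
    - [0,0,0.03]
    - [0,0,0.035]
    - [0,0,0.03]
    - [-0.013,0.006,0]
    - [-0.013,0.0075,0]
    - [-0.013,0.0075,0]
    - [-0.013,0.0075,0]
    - [-0.013,0.0075,0]
    - [-0.013,0.0075,0]
    - [-0.013,0.0075,0]
    - [-0.013,0.0075,0]
    - [-0.013,0.0075,0]
    - [-0.013,0.0075,0]
    - [-0.013,0.0075,0]
    - [-0.012,0.0075,0]
    - [-0.01,0.0065,0]
    - [-0.008,0.005,0]
    - [0,0,0]
  twist:
    - [0,0,0]
    - [0,0,0]
    - [0,0,0]
    - [0,0,0]
    - [0,0,1]
    - [0,0,3]
    - [0,0,5]
    - [0,0,6.5]
    - [0,0,7]
    - [0,0,7]
    - [0,0,7]
    - [0,0,7]
    - [0,0,7]
    - [0,0,7]
    - [0,0,7]
    - [0,0,7]
    - [0,0,7]
    - [0,0,5.5]
    - [0,0,2.5]
    - [0,0,0]

```text
time: 36.1
eef_pos: [0.4503, 0.1617, 0.1593]
tcp_rot: [0.013, 1.0, 0.006, 0.003]
contact_force: [0.2, -0.0, -0.9]
opening: 0.485
```

```bash
python3 rem.py .4505 .162 .036; python3 look.py s28 100 280 120 300
```

```text
t 36.1 pos [0.4503 0.1617 0.1593] yaw 88.46 tilt deg(x,y of z axis) [0.4  0.67] F [ 0.2 -0.  -0.9] open 0.485
tilt fix twist [-0.67  0.4   0.  ]
delta [ 0.0002  0.0003 -0.1233]
```

View pics/s28.png

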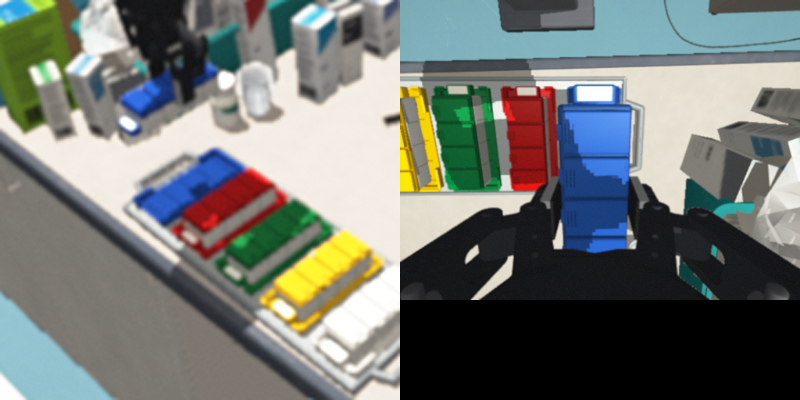

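move_arm:
  linear:
    - [-0.002,0,-0.015]
    - [-0.002,0,-0.025]
    - [0,0,-0.025]
    - [0,0,-0.01]
    - [0,0,0]
    - [0,0,0]
    - [0,0,0]
  twist:
    - [-0.6,0.4,-0.3]
    - [0,0,0]
    - [0,0,0]
    - [0,0,0]
    - [0,0,0]
    - [0,0,0]
    - [0,0,0]

```text
time: 36.78
eef_pos: [0.4506, 0.1588, 0.0799]
tcp_rot: [0.023, 1.0, -0.001, 0.002]
contact_force: [0.7, -0.2, -0.3]
opening: 0.483
```

```bash
python3 rem.py .4505 .162 .036
```

```text
t 36.78 pos [0.4506 0.1588 0.0799] yaw 87.35 tilt deg(x,y of z axis) [ 0.25 -0.12] F [ 0.7 -0.2 -0.3] open 0.483
tilt fix twist [0.12 0.25 0.  ]
delta [-0.0001  0.0032 -0.0439]
```

move_arm:
  linear:
    - [0,0.003,-0.01]
    - [0,0,-0.01]
    - [0,0,-0.006]
    - [0,0,0]
    - [0,0,0]
  twist:
    - [0.1,0.2,0.6]
    - [0,0,0]
    - [0,0,0]
    - [0,0,0]
    - [0,0,0]

```text
time: 37.2
eef_pos: [0.4532, 0.1621, 0.0535]
tcp_rot: [0.018, 1.0, 0.0, 0.003]
contact_force: [0.8, 0.6, -0.5]
opening: 0.482
```

```bash
python3 rem.py .4505 .162 .036; python3 look.py s29 140 260 170 290
```

```text
t 37.2 pos [0.4532 0.1621 0.0535] yaw 87.95 tilt deg(x,y of z axis) [0.33 0.01] F [ 0.8  0.6 -0.5] open 0.482
tilt fix twist [-0.01  0.33  0.  ]
delta [-0.0027 -0.0001 -0.0175]
```

View pics/s29.png

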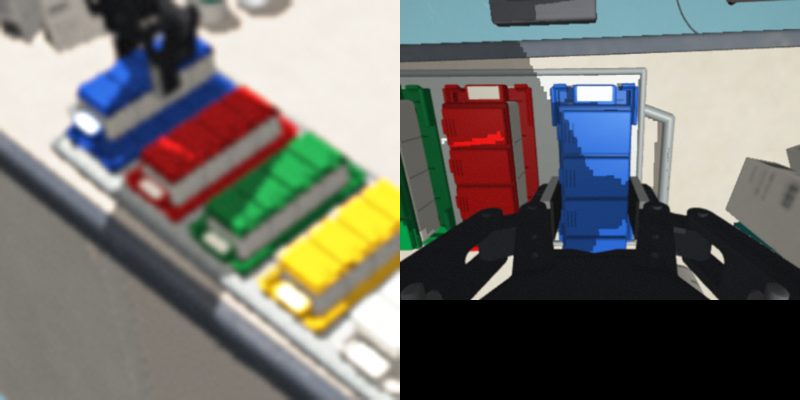

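move_arm:
  linear:
    - [-0.002,0,-0.006]
    - [0,0,-0.005]
    - [0,0,-0.004]
    - [0,0,-0.003]
  twist:
    - [0,0.3,0]
    - [0,0,0]
    - [0,0,0]
    - [0,0,0]

```text
time: 37.63
eef_pos: [0.4524, 0.1624, 0.0361]
tcp_rot: [0.018, 1.0, 0.0, 0.002]
contact_force: [0.3, -0.7, -1.1]
opening: 0.479
```

```bash
python3 rem.py .4505 .162 .036; python3 look.py s30 140 260 170 290
```

```text
t 37.63 pos [0.4524 0.1624 0.0361] yaw 87.95 tilt deg(x,y of z axis) [0.27 0.05] F [ 0.3 -0.7 -1.1] open 0.479
tilt fix twist [-0.05  0.27  0.  ]
delta [-0.0019 -0.0004 -0.0001]
```

View pics/s30.png

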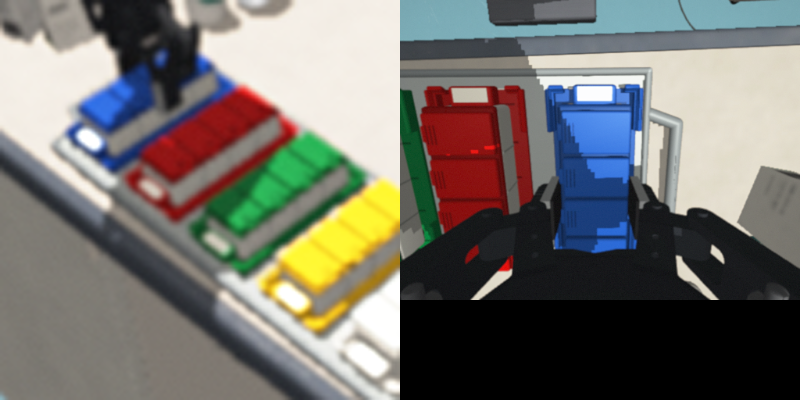

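move_arm:
  linear:
    - [-0.001,0,-0.003]
    - [0,0,-0.002]
  twist:
    - [0,0.2,0]
    - [0,0,0]

```text
time: 37.9
eef_pos: [0.4521, 0.1624, 0.0344]
tcp_rot: [0.018, 1.0, -0.0, -0.001]
contact_force: [-11.1, -1.7, 20.1]
opening: 0.487
```

move_arm:
  linear:
    - [0,0,0.001]
    - [0,0,0]
    - [0,0,0]
    - [0,0,0]
  twist:
    - [0,0,0]
    - [0,0,0]
    - [0,0,0]
    - [0,0,0]
  grip: 0.62

```text
time: 38.23
eef_pos: [0.4541, 0.1627, 0.0374]
tcp_rot: [0.018, 1.0, 0.0, 0.001]
contact_force: [-0.2, -0.4, -0.1]
opening: 0.624
```

move_arm:
  linear:
    - [0,0,0.006]
    - [0,0,0.012]
    - [0,0,0.03]
    - [0,0,0.04]
    - [0,0,0.04]
    - [0.03,-0.015,0.02]
    - [0.035,-0.02,0]
    - [0.035,-0.02,0]
    - [0.035,-0.02,0]
    - [0.035,-0.02,0]
    - [0.035,-0.02,0]
    - [0.035,-0.02,0]
    - [0,0,0]
    - [0,0,0]
  twist:
    - [0,0,0]
    - [0,0,0]
    - [0,0,0]
    - [0,0,0]
    - [0,0,0]
    - [0,0,0]
    - [0,0,0]
    - [0,0,0]
    - [0,0,0]
    - [0,0,0]
    - [0,0,0]
    - [0,0,0]
    - [0,0,0]
    - [0,0,0]

```text
time: 39.4
eef_pos: [0.6966, 0.0207, 0.1942]
tcp_rot: [0.016, 1.0, -0.001, 0.0]
contact_force: [-0.2, 0.3, -0.4]
opening: 0.616
```

```bash
python3 rem.py;python3 look.py s31 130 310 160 310; python3 -c "
from meas import *
c=cam('top'); cv2.imwrite('pics/t5.png',cv2.resize(c['img'][130:285,140:420],None,fx=2.8,fy=2.8,interpolation=cv2.INTER_CUBIC))
s=cam('scene')
for n,k in ((c,'top'),(s,'scene')):
  print(k)
  for col,y in zip(['blue','red','green','yellow','white'],[.162,.086,.01,-.0655,-.1415]): 
    try: meas(n,col,.045,(.35,.55,y-.036,y+.036))
    except Exception as e: print(col,e)
"
```

```text
t 39.4 pos [0.6966 0.0207 0.1942] yaw 88.18 tilt deg(x,y of z axis) [ 0.01 -0.06] F [-0.2  0.3 -0.4] open 0.616
tilt fix twist [0.06 0.01 0.  ]
top
blue index 0 is out of bounds for axis 0 with size 0
red index 0 is out of bounds for axis 0 with size 0
green 8 mean [ 0.4142 -0.0116  0.0427] rect (array([413.5, -12. ]), array([ 2. , 45.5]), 85.22) pca 176.15
yellow 962 mean [ 0.4454 -0.067   0.0444] rect (array([445.6, -67. ]), array([ 42.2, 110.5]), 87.99) pca 177.39
white 384 mean [ 0.4447 -0.1547  0.0445] rect (array([ 440.7, -154.6]), array([ 19.1, 108.2]), 89.49) pca 179.8
scene
blue 440 mean [0.445  0.1595 0.0461] rect (array([448.8, 162.4]), array([ 42.9, 107.3]), 86.39) pca 176.22
red 515 mean [0.4435 0.0839 0.0459] rect (array([447.,  86.]), array([ 42.5, 105.8]), 89.05) pca 177.12
green 545 mean [0.4398 0.0081 0.046 ] rect (array([443.2,   9.7]), array([ 44.6, 103.9]), 89.3) pca 177.55
yellow 647 mean [ 0.4405 -0.069   0.0458] rect (array([443.4, -66.9]), array([ 42.7, 106.1]), 88.0) pca 177.29
white 675 mean [ 0.4385 -0.1447  0.0459] rect (array([ 440.5, -142.8]), array([ 40.8, 108.7]), 87.8) pca 177.98meas.py:6: RuntimeWarning: Mean of empty slice.
  p=P[m]; q=p-p.mean(0); v=np.linalg.svd(q[:,:2],full_matrices=False)[2]
  ret = um.true_divide(
meas.py:7: RuntimeWarning: Mean of empty slice.
  print(col,len(p),'mean',np.round(p.mean(0),4),'rect',rect(p)[1:],'pca',round(np.degrees(np.arctan2(v[0,1],v[0,0])),2))
```

View pics/s31.png

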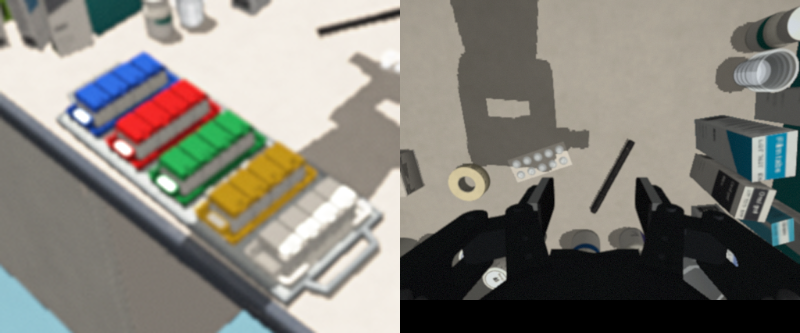

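View pics/t5.png

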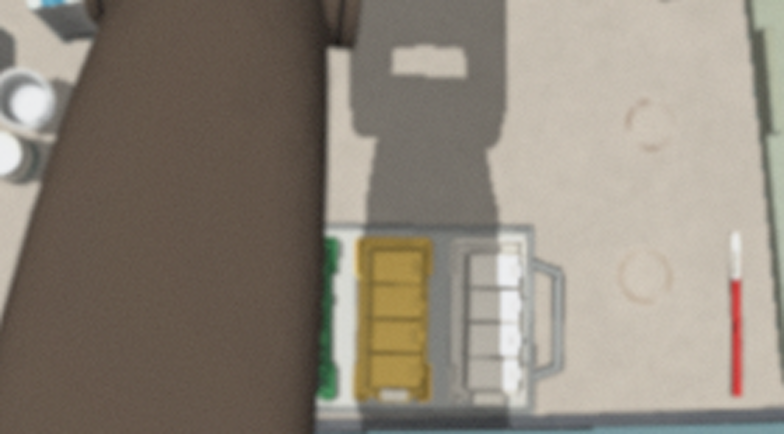

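```bash
python3 -c "
from plant import *
print(sign_off())"
```

```text
the job is handed in; nothing more can be done
None
```

All five dispensers are in the bays of their own colours, fully down, with their name tabs through the front gaps. I worked from the top of each pile down (white, yellow, red, then green, blue) and handed the job in at about 39 s. I saw none of them tip or fall.

**Last checks:**
- **Height:** the scene camera put all five lid tops at 45.8–46.1 mm. Fully down would be about 45 mm, and that camera reads about 2 mm high on the bench.
- **Position:** centres and angles were within about 3 mm and 2 degrees of the bays I had measured. The tabs show at the front of every bay in the pictures.
- **Forces:** the highest reading I saw was about 35 N upward (37 N in all), when red bottomed in its bay. I only read forces at the end of each move, so brief peaks could have been higher.
- **Arm:** it was clear of everything at hand-in.

**Not confirmed:** in the last top-camera picture the arm hid blue and red and most of green, so their final positions rest on the scene camera alone. Yellow was fully visible from above and agreed. White was partly in shadow in that view and only partly measured, though its lid height matched there too.

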